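# Load a sample jar in the compression stand and crank it to its test load

### The arm

A 6-joint arm with a two-finger parallel gripper is mounted at the origin on a cart in front of the work surface, level with it; the furniture and walls round the work are solid. World frame = base frame: x ahead of the robot, y to its left, z up, the work surface at z = 0. Lengths are in mm, angles in rad, forces in N, time in s.
With the tool pointing down it reaches from about 300 to 775 mm from the base axis. Payload 14.6 kg.
Tool frame: the origin (TCP) lies between the finger pads; the fingertips stand 11 mm ahead of it and the grasp point (between the pads) lies 8 mm behind it; z points along the fingers, y is the direction in which the jaws open and shut (so a half turn about z gives the same grasp; the last joint's range is limited). The gripper opens to 94 mm and grips with 3 to 60 N. Pads are 16 mm wide; open, the fingers measure 119 mm over their backs; the gripper's body (75 mm by 177 mm) begins 78 mm behind the grasp point.
Start: joints at [1.256, 0.3, 1.521, -0, 1.321, -0.067], TCP at [134.897, 533.19, 216.446] pointing down, gripper open.
Joint ranges: [-3.03, 3.03], [-0.79, 2.21], [0.23, 2.52], [-1.04, 4.18], [0, 3.07], [-2.55, 2.55]. Speed limits (rad/s): [2.22, 2.22, 2.57, 3.14, 3.14, 3.14].

### API

Orientations are given as [roll, pitch, yaw] about the fixed x, y, z axes, in that order (R = Rz(yaw) Ry(pitch) Rx(roll)).
In Python, from cell import * gives the robot as it stands.
- The arm moves only by the tool arm_command, never from a script. Its argument "deltas" is a list of rows, each an object with "xyz": the shift along the world's x, y, z in m, a list of three; "turn": the turn, a rotation vector about the world's x, y, z in rad, a list of three. A call has 1 to 12 rows; each row shifts and turns the commanded pose from where the row before left it; what a row does not reach is not made up. A row lasts 1/8 s, in which the tool goes at most 62.5 mm and 10.7 degrees, less where a joint would pass 70% of its speed; a pose out of reach is approached as far as the arm can. A call with a gripper value outside its range is refused whole. "gripper" is the closure, from 0 (fully open) to 1 (shut), set as the call begins (left out, the last holds). The fingers move at their own pace and stop on an object; "force" is the grip in N (left out, the last holds). Time passes only in rows, so rows that do not move let the fingers close. It gives the time, the measured TCP pose, the force and the opening at its end, in the units of the state.
- read_state(): the state, without advancing time (a new reading comes with each control period).
- camera(name): name is "scene" or "top"; returns a dict with "color" (384x512x3 uint8, red, green, blue), "fx", "fy", "cx", "cy" (pixels), "rvec" (rotation vector, rad) and "tvec" (3), from world to camera coordinates, as OpenCV has them. Camera axes: x right, y down, z forward; pixel columns grow to the right and rows downward; lengths in mm; the calibration is good to about 2 mm. A picture is of the moment at which its call begins. There is no depth.
- sign_off(): hands the job in, once; it reports no verdict.
The state is a dict: "clock": time; "joints": joint angles; "qd": joint speeds; "effort": joint torques, N m; "eef_pos": TCP position; "eef_rot": TCP orientation; "wrist_force": force on the tool from outside, world axes, zero at the start; "moment": the same for the moment, N m; "finger_gap": finger opening in mm.
Only numpy, scipy, OpenCV 4.12 (cv2) and the standard library are available. Lean on these libraries where they do the work, as an engineer would, in place of code of your own. Each camera call takes 0.05 s, during which the arm holds its last target.

### The job

Stand the white sample jar upright on the middle of the round pad of the test stand's sample slide and push the slide home, so that the jar stands under the pressure plate. Then crank the handwheel on top clockwise until the gauge needle points straight up at the set marker (20 N on the jar), at no time going as far as 30 N, and leave the jar standing there under that load. Do not shift or tip the other bottles and boxes.

Things in the scene. Friction and masses are not known exactly. Their poses are not given: they have to be found in the camera images.
- stand: Fixed grey compression stand: bed, two rods and a screw, crosshead with round gauge facing front, black handwheel on top. Origin on the worktop under the plate's axis; x to its back, y to its left seen from the front; yaw within 10 deg. Bed: x -42..125, y -170..65, 20 mm high. Gauge: 67 mm dia., x -18..15, its top 200 mm up. Wheel axis x 85; head block y -55..55, top 252 mm up.
- wheel (a joint): Handwheel angle, rad: 0 at the screw's top end, grows clockwise seen from above; starts at 0 to 1.2, stops at 8.8. One clockwise turn lowers crosshead, gauge and plate by 20 mm. Stiff: about 0.18 N m, up to 0.25 N m under load; stays where it is left.
- wheel_centre (a point): Centre of the wheel, on its axis, level with the rim's top (276 mm up); z up; turns with the wheel. Black dished disc, 140 mm diameter, no crank handle: rim 14 mm thick (radius 56 to 70), 22 mm tall; the closed web inside lies 16 mm below the rim's top, hub cap 11 mm below it. The rim can be pinched with one finger in the dish and one outside. Its x axis points to a small index dot on the rim.
- needle (a joint): Gauge needle angle, rad: 0 straight down = no load; clockwise seen from the front: pi/2 (left) = 10 N, pi (straight up, at the steel set marker) = 20 N, 3pi/2 (right) = 30 N on the jar. Once the plate touches the jar each mm of crosshead travel adds 2 N, so half a wheel turn past first touch gives 20 N.
- plate: Round steel pressure plate, 58 mm diameter, 10 mm tall, on the gauge's spring plunger (2 N per mm). Origin at the centre of its underside, z up. At the start 5 to 9 mm higher than the lid of a jar standing on the slide's pad.
- slide (a joint): Travel of the sample slide in m: 0 at its loading place 120 mm to the right of the plate (stand -y), growing to 0.120 at its stop, home under the plate; starts between 0 and 0.02. Friction about 2.5 N.
- slide_seat (a point): Centre of the slide's round dark pad (72 mm in diameter), on its top face 32 mm above the worktop; axes as the stand's.
- slide_grip (a point): Point on the axis of the slide's upright black handle, 60 mm above the worktop and 115 mm to the right (stand -y) of the seat centre. The handle is a round post 15 to 18 mm thick, standing from 38 to 82 mm above the worktop at the end of a flat draw bar; it can be gripped or pushed.
- jar: White plastic sample jar with a white screw lid, 56 mm in diameter and 62 mm tall, 0.12 to 0.25 kg, loose on the worktop in front of the keyboard. Origin at the centre of its underside, z up its axis.
- brown_bottle: Bystander: brown bottle with a cap, 52 mm in diameter, 105 mm tall, loose beside the jar; their places may be swapped. Origin at the centre of its underside.
- oil_bottle: Bystander: small brown bottle with a black cap, 33 mm in diameter, 58 mm tall, loose behind the stand's right side. Origin at the centre of its underside.
- cover_box: Bystander: small clear-lidded box 35 x 35 x 17 mm, loose to the left of the stand. Origin at the centre of its underside.

How it is judged (in metres and radians):
On the way, in this order (a step that is already met when the one before it is completed fails the run):
1. the jar stands upright on the middle of the slide's pad, let go (horizontal distance between jar and slide_seat below 0.012 m and z of jar in the frame of slide_seat between -0.004 and 0.004 m and angle between jar's own z axis and vertical below 0.06 rad and contact force between the fingers and jar below 0.2 N and value of joint needle below 0.3 rad and value of joint slide below 0.08 m), for 0.2 s.
2. the slide is home with the jar on it, not yet loaded (horizontal distance between jar and slide_seat below 0.012 m and z of jar in the frame of slide_seat between -0.004 and 0.004 m and angle between jar's own z axis and vertical below 0.06 rad and value of joint slide above 0.116 m and value of joint needle below 0.3 rad), for 0.1 s.
At the end, for the whole second after the job is handed in: The slide is home within 4 mm, the jar stands upright (within 3 degrees) on its pad within 12 mm of the middle, and the needle stands within 22 degrees of straight up (17.5 to 22.5 N, the plate really bearing on the jar), with the wheel at rest (horizontal distance between jar and slide_seat below 0.012 m and z of jar in the frame of slide_seat between -0.004 and 0.004 m and angle between jar's own z axis and vertical below 0.06 rad and value of joint slide above 0.116 m and value of joint needle between 2.75 and 3.53 rad and contact force between plate and jar between 15 and 25 N and velocity of joint wheel between -0.1 and 0.1 rad/s); the robot touches nothing.
It fails at once if the jar is loaded to 30 N or more (value of joint needle above 4.71 rad).
It fails at once if the jar is tipped over (angle between jar's own z axis and vertical above 0.5 rad).
It fails at once if the brown bottle is shifted by more than 30 mm or tipped (distance of brown_bottle from where it was at the start of the episode above 0.03 m or angle between brown_bottle's own z axis and vertical above 0.4 rad).
It fails at once if the oil bottle is shifted by more than 30 mm or tipped (distance of oil_bottle from where it was at the start of the episode above 0.03 m or angle between oil_bottle's own z axis and vertical above 0.4 rad).
It fails at once if the cover-glass box is shifted by more than 30 mm or tipped (distance of cover_box from where it was at the start of the episode above 0.03 m or angle between cover_box's own z axis and vertical above 0.4 rad).
It also fails if it takes over 72 s, if anything falls off the work surface, if the arm or the gripper's body presses on something with over 40 N, if the wrist force passes 120 N, or if a joint passes its speed limit or range.

## Working session

There is one attempt and no reset: what is moved stays moved. The work goes in short steps, Python scripts to look and compute and a tool call to move; the robot and the scene stay as the last step left them, time stands still between calls to the robot, and variables do not carry over. Pictures are saved under pics/ and viewed, and the job is handed in when it is done.

Besides the shell and the picture viewer there is one more tool, called after "Emit:" as name([rows], argument=value, ...), one row to a line, values as JSON. arm_command: Moves the arm, as the interface text tells. Its arguments: {"type":"object","properties":{"deltas":{"type":"array","items":{"type":"object","properties":{"xyz":{"type":"array","items":{"type":"number"}},"turn":{"type":"array","items":{"type":"number"}}}}},"gripper":{"type":"number"},"force":{"type":"number"}},"required":["deltas"]}

```bash
ls; mkdir -p pics; python3 - <<'E'
from cell import *
import cv2
print(read_state())
for n in ("scene","top"):
    c=camera(n); cv2.imwrite(f"pics/{n}0.png",c["color"][:,:,::-1])
    print(n,{k:c[k] for k in c if k!="color"})
E
```

```text
pics
{'clock': 0.0, 'joints': array([ 1.25639432e+00,  3.00501021e-01,  1.52160983e+00, -9.68873250e-07,
        1.32070785e+00, -6.66070067e-02]), 'qd': array([ 0.00018787,  0.00048226,  0.00053408, -0.00026068, -0.00108861,
       -0.00013579]), 'effort': array([-1.59859087e-04, -5.31811202e+01, -3.52729833e+01,  7.08360784e-02,
        2.44013756e-02, -1.50647752e-04]), 'eef_pos': array([134.82165827, 532.94682307, 215.85775335]), 'eef_rot': array([-3.14036926e+00, -8.06666395e-05,  2.89379785e+00]), 'wrist_force': array([-0.0352889 , -0.27764447,  0.26910468]), 'moment': array([ 0.00228933,  0.00731475, -0.0189974 ]), 'finger_gap': 93.78651911477132}
scene {'fx': 387.0094805562631, 'fy': 387.0094805562631, 'cx': 247.25645560892465, 'cy': 187.50460876926297, 'rvec': array([ 0.9790379 , -2.55716203,  0.9115899 ]), 'tvec': array([ 493.63883088,  304.8240549 , 1039.55678725])}
top {'fx': 402.7139770279852, 'fy': 402.7139770279852, 'cx': 251.42619308421413, 'cy': 193.59341696433106, 'rvec': array([ 2.20639646, -2.17298837,  0.08858933]), 'tvec': array([ 129.82566784,  543.57578607, 1492.69819574])}
```

View pics/scene0.png

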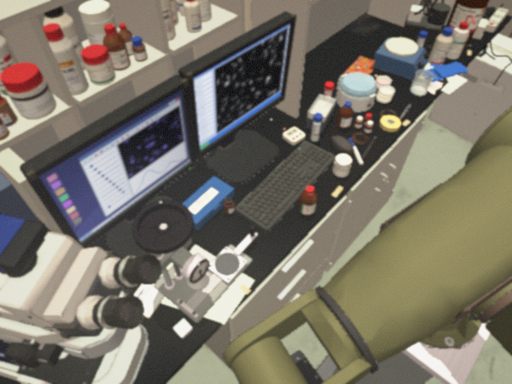

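View pics/top0.png

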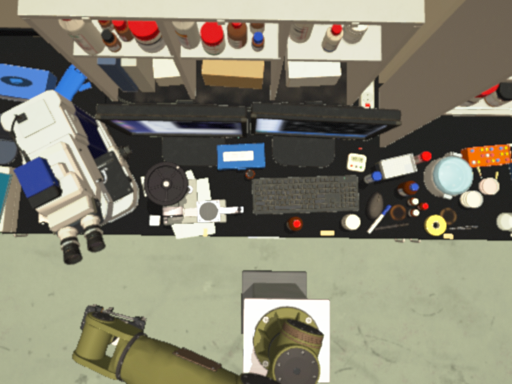

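View crops.

```bash
cat > h.py <<'E'
import numpy as np, cv2
from cell import *
def P(c):
    R=cv2.Rodrigues(np.array(c["rvec"]))[0]; t=np.array(c["tvec"]).reshape(3)
    K=np.array([[c["fx"],0,c["cx"]],[0,c["fy"],c["cy"]],[0,0,1.]])
    return K,R,t
def onplane(c,u,v,z):
    K,R,t=P(c); o=-R.T@t; d=R.T@np.linalg.inv(K)@np.array([u,v,1.])
    return o+d*(z-o[2])/d[2]
def proj(c,p):
    K,R,t=P(c); q=K@(R@np.asarray(p,float)+t); return q[:2]/q[2]
def tri(c1,p1,c2,p2):
    A=[];
    L=[]
    for c,p in((c1,p1),(c2,p2)):
        K,R,t=P(c); o=-R.T@t; d=R.T@np.linalg.inv(K)@np.array([*p,1.]); d/=np.linalg.norm(d); L.append((o,d))
    M=sum(np.eye(3)-np.outer(d,d) for o,d in L); b=sum((np.eye(3)-np.outer(d,d))@o for o,d in L)
    X=np.linalg.solve(M,b); return X,[np.linalg.norm((np.eye(3)-np.outer(d,d))@(X-o)) for o,d in L]
def crop(c,x0,y0,x1,y1,s,name):
    im=c["color"][y0:y1,x0:x1,::-1]; cv2.imwrite(name,cv2.resize(im,None,fx=s,fy=s,interpolation=cv2.INTER_CUBIC))
E
python3 - <<'E'
from h import *
s=camera("scene");t=camera("top")
import pickle; pickle.dump((s,t),open("cams.pkl","wb"))
crop(s,100,140,370,345,2.9,"pics/s1.png"); crop(t,130,140,380,245,3.2,"pics/t1.png")
for c in (s,t):
    K,R,tt=P(c); print(-R.T@tt)
E
```

```text
[  69.63215224  638.70091835 1002.24139506]
[ 433.85683148  151.84735009 1526.16770863]
```

View pics/s1.png

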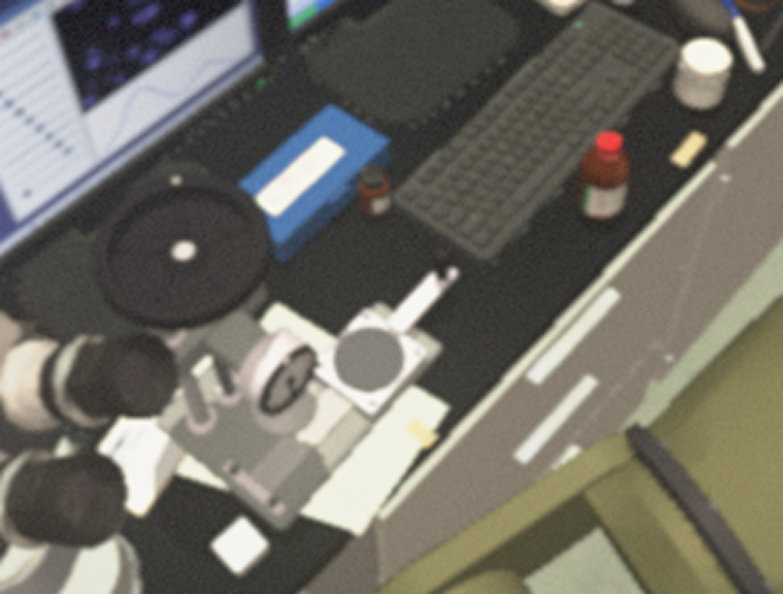

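View pics/t1.png

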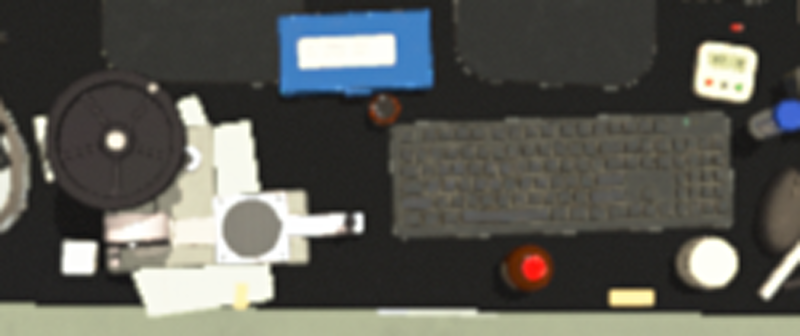

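```bash
python3 - <<'E'
from h import *
import pickle
s,t=pickle.load(open("cams.pkl","rb"))
def blob(c,mask,x0,y0,x1,y1,name):
    m=np.zeros(mask.shape,np.uint8); m[y0:y1,x0:x1]=mask[y0:y1,x0:x1]
    n,l,st,ce=cv2.connectedComponentsWithStats(m)
    i=1+np.argmax(st[1:,4]); 
    cs=max(cv2.findContours((l==i).astype(np.uint8),cv2.RETR_EXTERNAL,cv2.CHAIN_APPROX_NONE)[0],key=cv2.contourArea)
    e=cv2.fitEllipse(cv2.convexHull(cs)); print(name,st[i],ce[i],e); return np.array(e[0])
def q(c): return c["color"].astype(int)
a=q(t); g=a.sum(2)/3
jt=blob(t,(g>130).astype(np.uint8),338,208,366,236,"jar top")
print(onplane(t,*jt,62))
sat=a.max(2)-a.min(2)
pt=blob(t,((g>70)&(g<140)).astype(np.uint8),196,198,222,224,"pad top"); print(onplane(t,*pt,32))
wt=blob(t,((g<85)&(g>35)).astype(np.uint8),140,158,192,208,"wheel top"); print(onplane(t,*wt,276))
b=q(s); gb=b.sum(2)/3
js=blob(s,(gb>150).astype(np.uint8),330,150,355,180,"jar scene"); 
ps=blob(s,((gb>70)&(gb<140)).astype(np.uint8),212,250,244,278,"pad s"); print(onplane(s,*ps,32), tri(s,ps,t,pt))
ws=blob(s,((gb<75)&(gb>25)).astype(np.uint8),132,195,197,254,"wheel s"); print(onplane(s,*ws,276))
print(tri(s,ws,t,wt))
# jar rays in scene: lid centre expected
print(proj(s,onplane(t,*jt,62)))
crop(s,325,140,365,185,12,"pics/s2.png"); crop(s,205,220,275,290,8,"pics/s3.png"); crop(t,190,190,250,230,10,"pics/t3.png");
E
```

```text
jar top [345 214  16  16 201] [352.17412935 221.53731343] ((352.1151123046875, 221.5741729736328), (15.46049976348877, 15.889632225036621), 109.46052551269531)
[ 442.16038548 -229.14398626   62.        ]
pad top [200 203  17  17 220] [207.98636364 211.03636364] ((207.97390747070312, 211.05836486816406), (16.186656951904297, 16.477306365966797), 46.0311279296875)
[473.21396655 298.20875775  32.        ]
wheel top [ 140  158   52   50 1730] [166.6        180.96127168] ((166.97720336914062, 180.21563720703125), (46.21721649169922, 59.943389892578125), 48.65232467651367)
[560.79365003 403.95122217 276.        ]
jar scene [335 153  17  16 196] [342.84693878 160.03061224] ((342.85369873046875, 160.56161499023438), (15.386160850524902, 17.108619689941406), 102.94017028808594)
pad s [216 254  22  21 358] [226.58100559 263.49162011] ((226.58119201660156, 263.5035400390625), (20.330961227416992, 22.090002059936523), 74.55632019042969)
[474.91445745 296.67278606  32.        ] (array([473.2176692 , 297.92737618,  35.80262547]), [np.float64(0.13767230781460216), np.float64(0.1376723078146327)])
wheel s [ 132  195   65   59 3187] [161.18167556 224.51678695] ((161.6956329345703, 223.97152709960938), (62.965248107910156, 86.54664611816406), 74.5584487915039)
[552.38297801 408.89114841 276.        ]
(array([561.35334923, 405.66112077, 263.71977863]), [np.float64(1.0058969750151645), np.float64(1.005896975015214)])
[342.9090291  159.58715622]
```

View pics/s2.png

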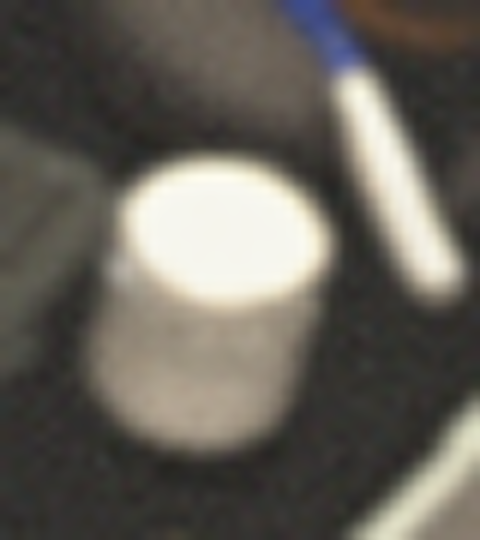

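View pics/s3.png

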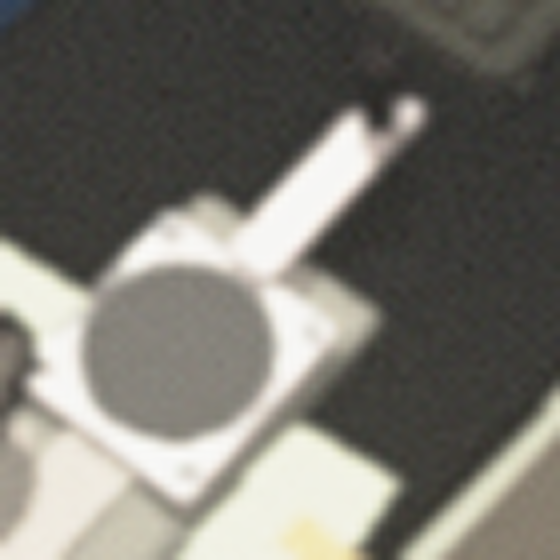

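View pics/t3.png

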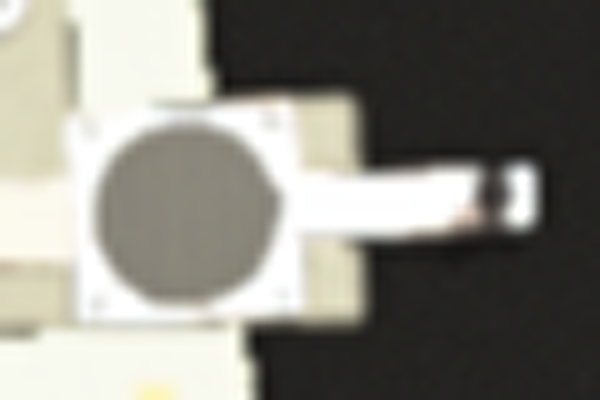

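```bash
python3 - <<'E'
from h import *
import pickle
s,t=pickle.load(open("cams.pkl","rb"))
print("handle top", onplane(t,239.05,209.0,82), "scene",onplane(s,205+378/8-.5,220+92/8-.5,82))
# dark post tip in scene
g=s["color"].astype(int).sum(2)//3
print(g[226:242,246:262]); 
g2=t["color"].astype(int).sum(2)//3
print(g2[203:216,232:248])
# wheel outer rim: dark-vs-bg; project candidate circles' extents
def ext(pts,c,z): 
    return [onplane(c,*p,z)[:2].round(1) for p in pts]
L=lambda x,y:(x/3.2+130-.34,y/3.2+140-.34)
S=lambda x,y:(x/2.9+100-.33,y/2.9+140-.33)
print("top hub",onplane(t,*L(116,140.5),265)," rim ctr",onplane(t,*L(117,141),276))
print("hub scene",onplane(s,*S(183,251),265), tri(s,S(183,251),t,L(116,140.5)))
crop(t,140,155,200,235,7,"pics/t4.png"); crop(s,130,180,230,330,4,"pics/s4.png")
E
```

```text
handle top [480.95816727 182.21509141  82.        ] scene [472.30282902 193.45940503  82.        ]
[[ 54  51  50  54  60  63  64  54  63  56  53  54  57  60  63  76]
 [ 51  51  43  56  58  60  67  67  54  50  50  53  54  55  63  65]
 [ 52  52  58  53  54  64  58  59  54  48  49  53  53  52  57  62]
 [ 51  55  49  47  50  52  55  51  50  50  49  52  52  57  53  54]
 [ 53  48  53  49  46  44  47  45  43  50  52  54  52  53  52  54]
 [ 51  52  53  53  45  47  43  49  57  68  71  58  54  52  50  52]
 [ 55  55  55  58  50  44  45  60  89 129 139 106  70  51  49  53]
 [ 57  71  93 103  79  48  44  70 127 182 202 156  88  58  56  55]
 [ 71 116 162 172 122  65  46  74 141 199 211 160  92  58  51  50]
 [115 178 223 221 160  85  63  88 142 184 181 131  77  54  48  52]
 [171 229 243 236 187 131 116 120 141 153 131  88  60  51  48  54]
 [223 244 245 239 209 175 164 155 136 114  87  63  51  55  53  53]
 [242 245 245 241 225 197 176 154 118  84  60  52  57  53  53  55]
 [246 245 245 244 236 207 162 124  88  60  48  53  53  52  55  50]
 [246 245 245 245 239 204 142  89  61  55  53  51  53  52  56  
[... 513 characters left out ...]
02 252 159  39  31  35  33]
 [254 255 255 247 231 159  78  66 127 228 254 160  40  30  34  34]
 [255 255 254 230 206 173 103  87 164 248 253 148  39  31  34  34]
 [237 234 215 168 141 123  84  74 115 170 166  89  33  32  32  35]
 [131 125 108  82  65  56  45  41  49  62  59  40  34  33  34  34]
 [ 42  41  36  29  26  25  25  26  25  26  31  32  34  33  35  35]
 [ 27  29  23  23  25  26  30  32  30  31  34  35  34  35  35  33]]
top hub [551.29311783 409.19688168 265.        ]  rim ctr [549.79619043 405.96758912 276.        ]
hub scene [553.02890326 407.7758672  265.        ] (array([551.06418273, 408.64914743, 267.91968752]), [np.float64(0.06301420321793978), np.float64(0.06301420321803197)])
```

View pics/t4.png

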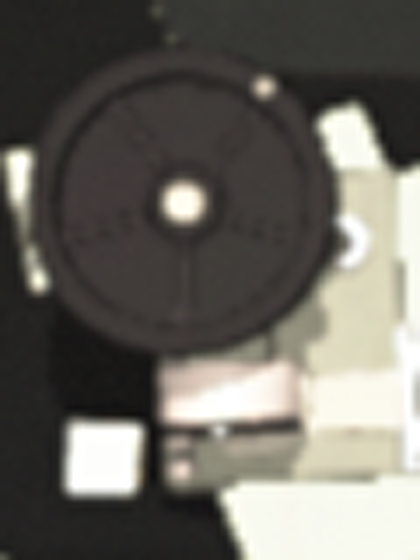

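View pics/s4.png

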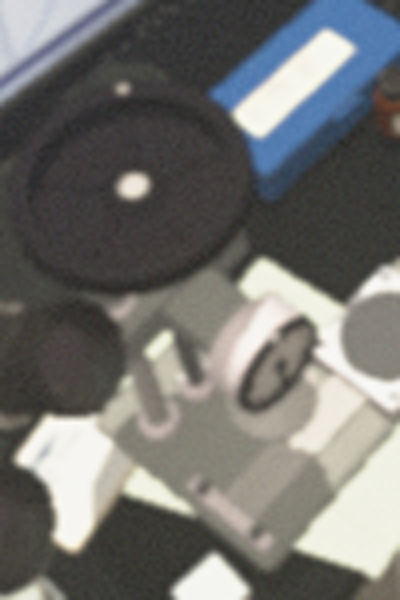

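Emit:
arm_command([
  {"xyz": [0.02, -0.05, 0], "turn": [0, 0, 0.025]},
  {"xyz": [0.02, -0.05, 0], "turn": [0, 0, 0.025]},
  {"xyz": [0.02, -0.05, 0], "turn": [0, 0, 0.025]},
  {"xyz": [0.02, -0.05, 0], "turn": [0, 0, 0.025]},
  {"xyz": [0.02, -0.05, 0], "turn": [0, 0, 0.025]},
  {"xyz": [0.02, -0.05, 0], "turn": [0, 0, 0.025]},
  {"xyz": [0.02, -0.05, 0], "turn": [0, 0, 0.025]},
  {"xyz": [0.02, -0.05, 0], "turn": [0, 0, 0.025]},
  {"xyz": [0.02, -0.05, 0], "turn": [0, 0, 0.025]},
  {"xyz": [0.02, -0.05, 0], "turn": [0, 0, 0.025]},
], gripper=0)

```text
clock: 1.45
eef_pos: [335.2, 31.4, 216.7]
eef_rot: [3.142, 0.001, -3.139]
wrist_force: [1.2, 1.3, 0.0]
finger_gap: 94.2
```

Emit:
arm_command([
  {"xyz": [0.018, -0.044, 0]},
  {"xyz": [0.018, -0.044, 0]},
  {"xyz": [0.018, -0.044, -0.01]},
  {"xyz": [0.018, -0.044, -0.02]},
  {"xyz": [0.018, -0.044, -0.02]},
  {"xyz": [0.017, -0.042, -0.02]},
  {"xyz": [0, 0, -0.01]},
  {"xyz": [0, 0, 0]},
])

```text
validation failed for argument at $.de...
```

```bash
python3 - <<'E'
from h import *
t=camera("top");s=camera("scene"); print(read_state()["eef_pos"],read_state()["eef_rot"])
crop(t,310,180,390,260,7,"pics/t5.png");crop(s,290,110,400,210,7,"pics/s5.png")
E
```

```text
[335.82242436  29.48689129 216.4556075 ] [-3.14101649e+00  1.44059674e-04  3.13840607e+00]
```

View pics/s5.png

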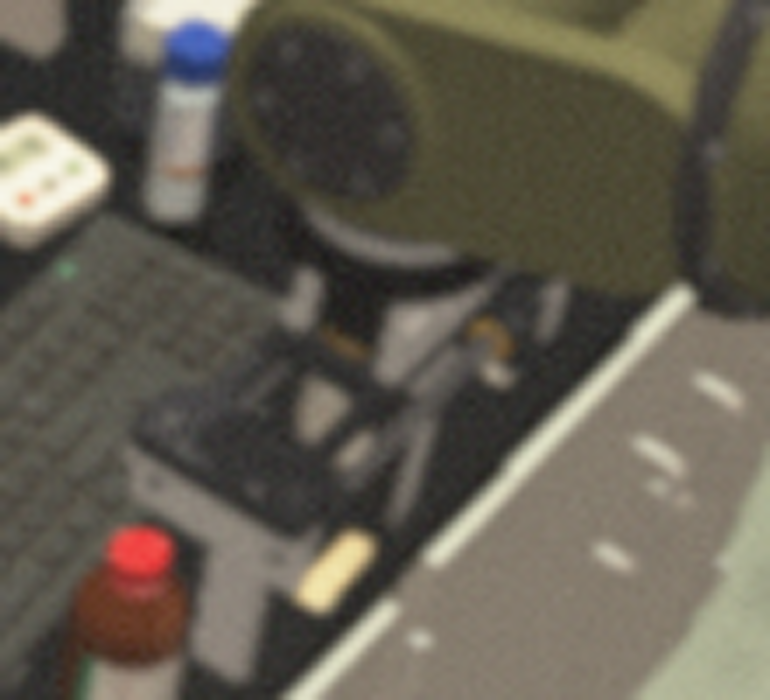

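Emit:
arm_command([
  {"xyz": [0.018, -0.044, 0], "turn": [0, 0, 0]},
  {"xyz": [0.018, -0.044, 0], "turn": [0, 0, 0]},
  {"xyz": [0.018, -0.044, -0.01], "turn": [0, 0, 0]},
  {"xyz": [0.018, -0.044, -0.02], "turn": [0, 0, 0]},
  {"xyz": [0.018, -0.044, -0.02], "turn": [0, 0, 0]},
  {"xyz": [0.017, -0.04, -0.02], "turn": [0, 0, 0]},
  {"xyz": [0, 0, -0.01], "turn": [0, 0, 0]},
  {"xyz": [0, 0, 0], "turn": [0, 0, 0]},
])

```text
clock: 2.55
eef_pos: [441.6, -225.6, 135.8]
eef_rot: [3.14, -0.002, -3.139]
wrist_force: [0.5, 0.0, 0.6]
finger_gap: 93.7
```

```bash
python3 - <<'E'
from h import *
s=camera("scene"); print(read_state()["eef_pos"],read_state()["eef_rot"])
crop(s,290,110,400,210,7,"pics/s6.png")
E
```

```text
[ 441.84640327 -225.67789698  136.61734804] [ 3.14127657e+00 -3.33635202e-04 -3.13856694e+00]
```

View pics/s6.png

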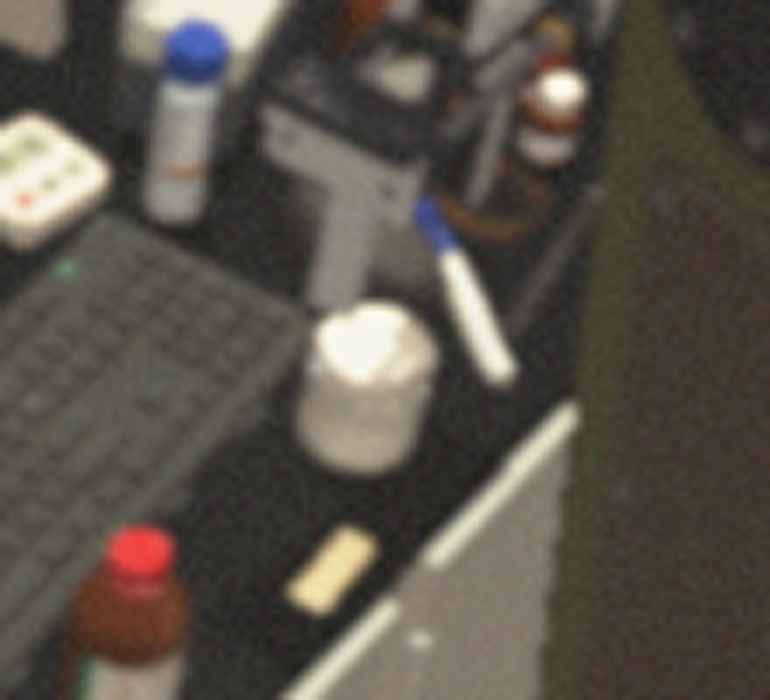

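Emit:
arm_command([
  {"xyz": [0, -0.003, -0.025], "turn": [0, 0, 0]},
  {"xyz": [0, 0, -0.03], "turn": [0, 0, 0]},
  {"xyz": [0, 0, -0.025], "turn": [0, 0, 0]},
  {"xyz": [0, 0, -0.015], "turn": [0, 0, 0]},
  {"xyz": [0, 0, 0], "turn": [0, 0, 0]},
])

```text
clock: 3.22
eef_pos: [441.9, -229.2, 41.5]
eef_rot: [3.141, -0.0, -3.139]
wrist_force: [0.3, -0.3, 0.5]
finger_gap: 94.1
```

Emit:
arm_command([
  {"xyz": [0, 0, 0], "turn": [0, 0, 0]},
  {"xyz": [0, 0, 0], "turn": [0, 0, 0]},
  {"xyz": [0, 0, 0], "turn": [0, 0, 0]},
  {"xyz": [0, 0, 0], "turn": [0, 0, 0]},
  {"xyz": [0, 0, 0], "turn": [0, 0, 0]},
], gripper=1, force=15)

```text
clock: 3.85
eef_pos: [442.0, -230.0, 41.7]
eef_rot: [-3.141, 0.0, -3.139]
wrist_force: [-1.1, -1.9, 2.5]
finger_gap: 55.4
```

Emit:
arm_command([
  {"xyz": [0, 0, 0.02], "turn": [0, 0, 0]},
  {"xyz": [0, 0, 0.04], "turn": [0, 0, 0]},
  {"xyz": [0, 0, 0.04], "turn": [0, 0, 0]},
  {"xyz": [0, 0.01, 0.04], "turn": [0, 0, -0.05]},
  {"xyz": [0, 0.03, 0.02], "turn": [0, 0, -0.12]},
  {"xyz": [0, 0.04, 0], "turn": [0, 0, -0.12]},
  {"xyz": [0, 0.045, 0], "turn": [0, 0, -0.12]},
  {"xyz": [0, 0.045, 0], "turn": [0, 0, -0.12]},
  {"xyz": [0, 0.045, 0], "turn": [0, 0, -0.12]},
  {"xyz": [0, 0.045, 0], "turn": [0, 0, -0.12]},
  {"xyz": [0, 0.045, 0], "turn": [0, 0, -0.12]},
  {"xyz": [0, 0.045, 0], "turn": [0, 0, -0.12]},
])

```text
clock: 5.35
eef_pos: [441.5, 121.6, 201.3]
eef_rot: [-3.141, -0.0, 2.13]
wrist_force: [0.4, 0.5, -1.3]
finger_gap: 55.8
```

Emit:
arm_command([
  {"xyz": [0.005, 0.045, 0], "turn": [0, 0, -0.12]},
  {"xyz": [0.005, 0.045, 0], "turn": [0, 0, -0.12]},
  {"xyz": [0.01, 0.04, 0], "turn": [0, 0, -0.12]},
  {"xyz": [0.007, 0.03, 0], "turn": [0, 0, -0.12]},
  {"xyz": [0.005, 0.015, -0.02], "turn": [0, 0, -0.08]},
  {"xyz": [0, 0, -0.03], "turn": [0, 0, 0]},
  {"xyz": [0, 0, -0.02], "turn": [0, 0, 0]},
  {"xyz": [0, 0, 0], "turn": [0, 0, 0]},
])

```text
clock: 6.35
eef_pos: [473.1, 294.8, 129.9]
eef_rot: [-3.139, 0.002, 1.574]
wrist_force: [0.0, 0.4, -0.9]
finger_gap: 55.8
```

```bash
python3 - <<'E'
from h import *
s=camera("scene"); t=camera("top");print(read_state())
crop(s,160,180,290,300,6,"pics/s7.png");crop(t,150,160,270,250,6,"pics/t7.png")
E
```

```text
{'clock': 6.45, 'joints': array([4.91435964e-01, 4.00697023e-01, 1.59086530e+00, 5.13854604e-05,
       1.14970275e+00, 4.88468674e-01]), 'qd': array([ 0.00011112, -0.01254263, -0.00808895, -0.00291816, -0.00016439,
        0.00021745]), 'effort': array([ 3.71686206e-02, -5.57893217e+01, -3.23915684e+01,  6.60764636e-02,
       -4.91003506e-02, -5.24014704e-04]), 'eef_pos': array([474.07878983, 295.26970952, 132.04555762]), 'eef_rot': array([ 3.14132540e+00, -1.95142088e-04,  1.57374265e+00]), 'wrist_force': array([ 0.12123413,  0.17843083, -1.56301138]), 'moment': array([-0.0936824 ,  0.02040775,  0.02326841]), 'finger_gap': 55.539994680844366}
```

View pics/s7.png

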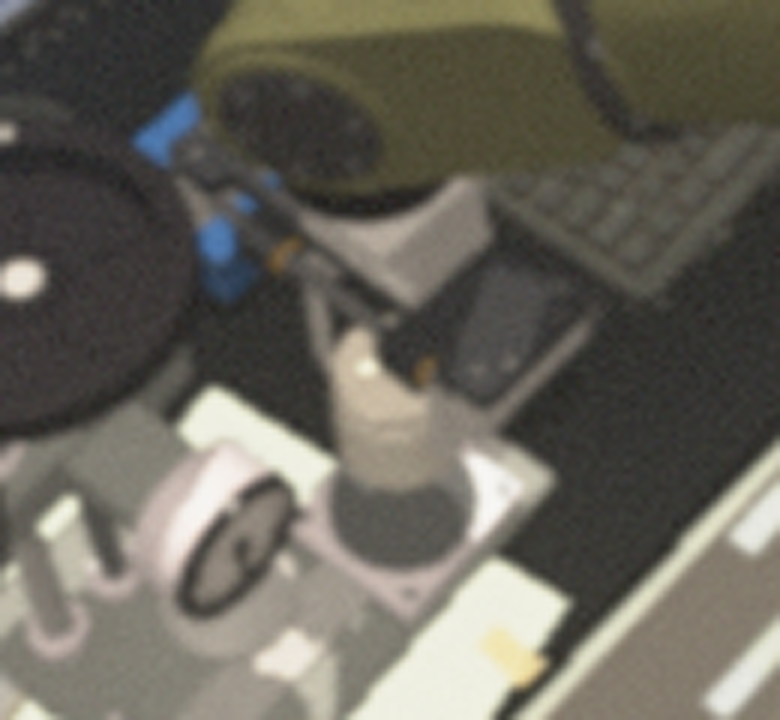

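View pics/t7.png

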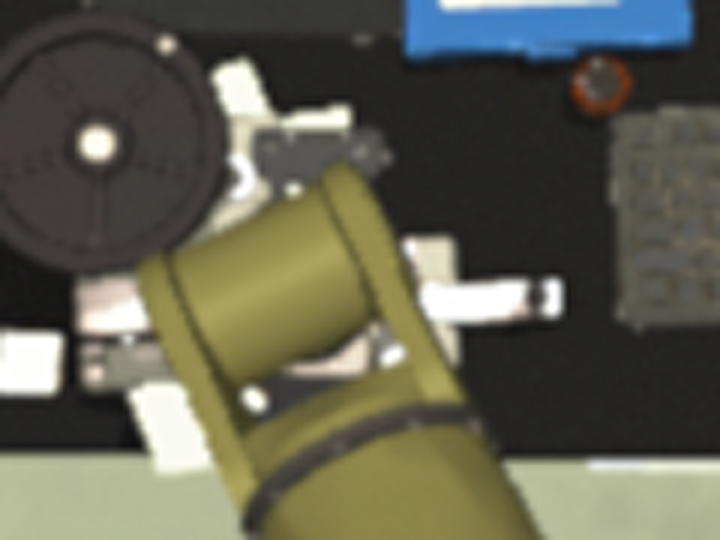

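Emit:
arm_command([
  {"xyz": [0, 0.0025, -0.015], "turn": [0, 0, 0]},
  {"xyz": [0, 0, -0.02], "turn": [0, 0, 0]},
  {"xyz": [0, 0, -0.012], "turn": [0, 0, 0]},
  {"xyz": [0, 0, -0.007], "turn": [0, 0, 0]},
  {"xyz": [0, 0, -0.003], "turn": [0, 0, 0]},
  {"xyz": [0, 0, 0], "turn": [0, 0, 0]},
  {"xyz": [0, 0, 0], "turn": [0, 0, 0]},
])

```text
clock: 7.32
eef_pos: [474.1, 297.8, 74.9]
eef_rot: [3.141, -0.0, 1.574]
wrist_force: [0.2, 0.9, -2.5]
finger_gap: 55.2
```

Emit:
arm_command([
  {"xyz": [0, 0, -0.001], "turn": [0, 0, 0]},
  {"xyz": [0, 0, 0], "turn": [0, 0, 0]},
  {"xyz": [0, 0, 0], "turn": [0, 0, 0]},
])

```text
clock: 7.7
eef_pos: [474.1, 297.8, 73.7]
eef_rot: [3.141, -0.0, 1.574]
wrist_force: [0.5, -0.2, -0.3]
finger_gap: 55.8
```

Emit:
arm_command([
  {"xyz": [0, 0, 0], "turn": [0, 0, 0]},
  {"xyz": [0, 0, 0], "turn": [0, 0, 0]},
  {"xyz": [0, 0, 0], "turn": [0, 0, 0]},
  {"xyz": [0, 0, 0], "turn": [0, 0, 0]},
  {"xyz": [0, 0, 0.03], "turn": [0, 0, 0]},
  {"xyz": [0, 0, 0.05], "turn": [0, 0, 0]},
  {"xyz": [0, 0, 0.05], "turn": [0, 0, 0]},
  {"xyz": [0, -0.04, 0.02], "turn": [0, 0, 0]},
  {"xyz": [0, -0.06, 0], "turn": [0, 0, 0]},
  {"xyz": [0, -0.06, 0], "turn": [0, 0, 0]},
  {"xyz": [0, 0, 0], "turn": [0, 0, 0]},
], gripper=0)

```text
clock: 9.07
eef_pos: [474.0, 134.8, 223.8]
eef_rot: [3.141, 0.0, 1.57]
wrist_force: [-0.9, 0.2, -0.8]
finger_gap: 93.9
```

```bash
python3 - <<'E'
from h import *
s=camera("scene"); t=camera("top");print(read_state()["eef_pos"])
crop(s,160,180,290,300,6,"pics/s8.png");crop(t,150,160,270,250,6,"pics/t8.png")
E
```

```text
[474.02419742 137.58388001 223.64923803]
```

View pics/s8.png

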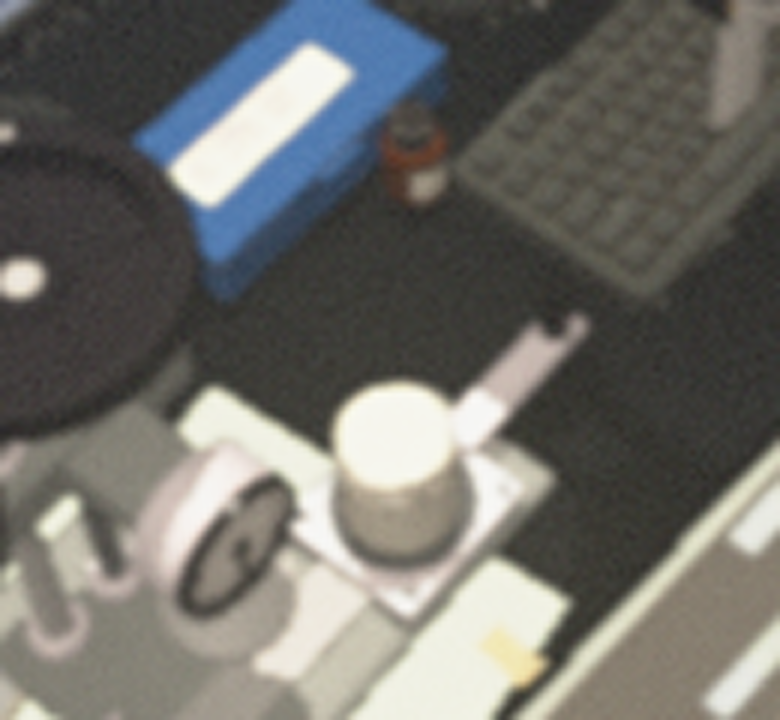

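View pics/t8.png

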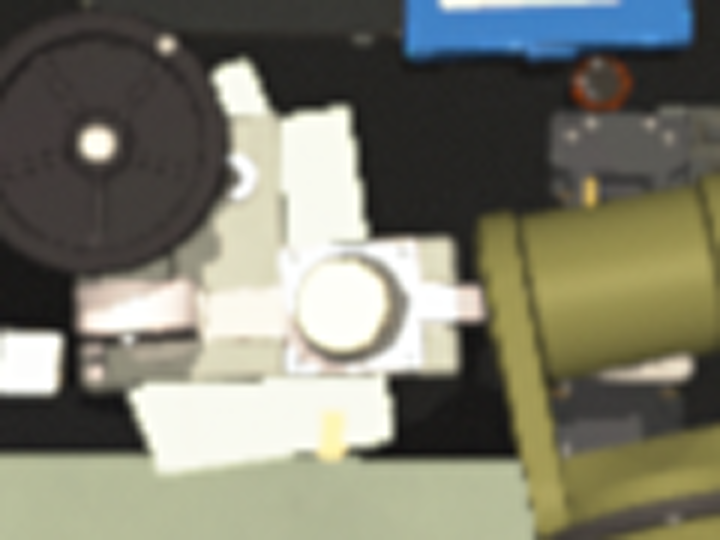

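Emit:
arm_command([
  {"xyz": [0.004, 0.004, -0.04], "turn": [0, 0, 0.03]},
  {"xyz": [0.004, 0.004, -0.04], "turn": [0, 0, 0.03]},
  {"xyz": [0, 0, -0.04], "turn": [0, 0, 0]},
  {"xyz": [0, 0, -0.025], "turn": [0, 0, 0]},
  {"xyz": [0, 0, -0.013], "turn": [0, 0, 0]},
  {"xyz": [0, 0, 0], "turn": [0, 0, 0]},
], gripper=1)

```text
clock: 9.93
eef_pos: [481.7, 146.3, 65.1]
eef_rot: [-3.141, 0.0, 1.635]
wrist_force: [0.8, 0.4, -0.0]
finger_gap: 37.4
```

```bash
python3 - <<'E'
from h import *
s=camera("scene"); t=camera("top");print(read_state()["eef_pos"],read_state()["finger_gap"])
print(onplane(t,206.6,210.1,94))
crop(s,160,180,290,300,6,"pics/s9.png")
E
```

```text
[482.37677246 146.18309693  66.3507594 ] 29.40201084798793
[474.90747173 297.08546997  94.        ]
```

View pics/s9.png

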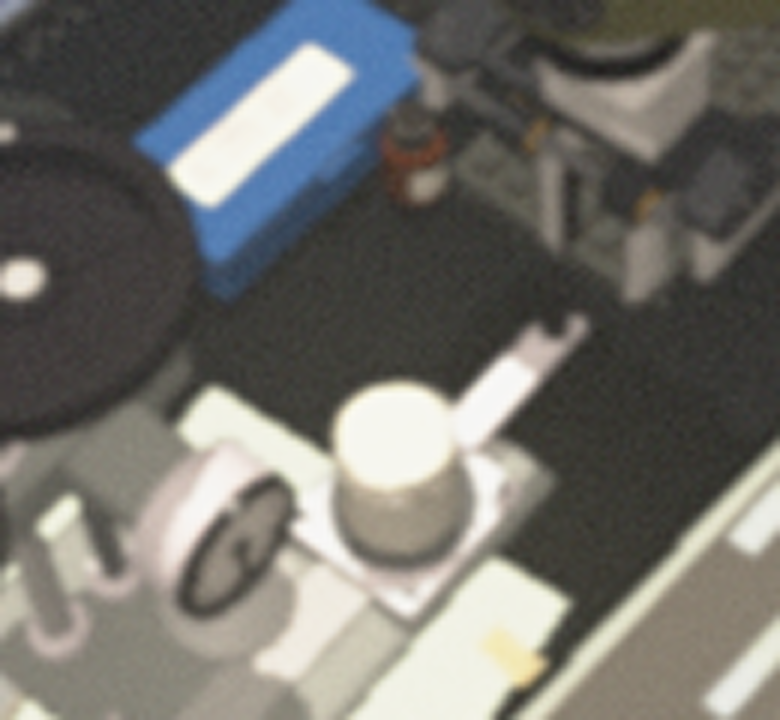

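Emit:
arm_command([
  {"xyz": [0, 0, 0], "turn": [0, 0, 0]},
  {"xyz": [0, 0, 0], "turn": [0, 0, 0]},
  {"xyz": [0, 0.004, 0], "turn": [0, 0, 0]},
  {"xyz": [0, 0.006, 0], "turn": [0, 0, 0]},
  {"xyz": [0, 0.006, 0], "turn": [0, 0, 0]},
  {"xyz": [0, 0.006, 0], "turn": [0, 0, 0]},
  {"xyz": [-0.0005, 0.008, 0], "turn": [0, 0, 0]},
  {"xyz": [-0.0005, 0.01, 0], "turn": [0, 0, 0]},
  {"xyz": [-0.0006, 0.01, 0], "turn": [0, 0, 0]},
  {"xyz": [-0.0006, 0.01, 0], "turn": [0, 0, 0]},
  {"xyz": [-0.0006, 0.01, 0], "turn": [0, 0, 0]},
  {"xyz": [-0.0006, 0.01, 0], "turn": [0, 0, 0]},
])

```text
clock: 11.52
eef_pos: [478.3, 226.4, 65.4]
eef_rot: [-3.141, 0.0, 1.634]
wrist_force: [-1.8, -3.1, 0.4]
finger_gap: 0.4
```

Emit:
arm_command([
  {"xyz": [-0.0006, 0.01, 0], "turn": [0, 0, 0]},
  {"xyz": [-0.0006, 0.01, 0], "turn": [0, 0, 0]},
  {"xyz": [-0.0006, 0.008, 0], "turn": [0, 0, 0]},
  {"xyz": [-0.0004, 0.006, 0], "turn": [0, 0, 0]},
  {"xyz": [0, 0, 0], "turn": [0, 0, 0]},
])

```text
clock: 12.15
eef_pos: [476.5, 260.3, 65.6]
eef_rot: [3.141, -0.001, 1.634]
wrist_force: [-0.5, 0.4, 0.7]
finger_gap: 0.2
```

```bash
python3 - <<'E'
from h import *
s=camera("scene"); t=camera("top");S=read_state();print(S["eef_pos"],S["finger_gap"],S["wrist_force"])
crop(s,160,180,290,300,6,"pics/s10.png");crop(t,150,160,270,250,6,"pics/t10.png")
E
```

```text
[476.55924265 259.86773385  65.62274647] 0.35750047852101546 [-0.84924742 -0.38359518 -0.025217  ]
```

View pics/s10.png

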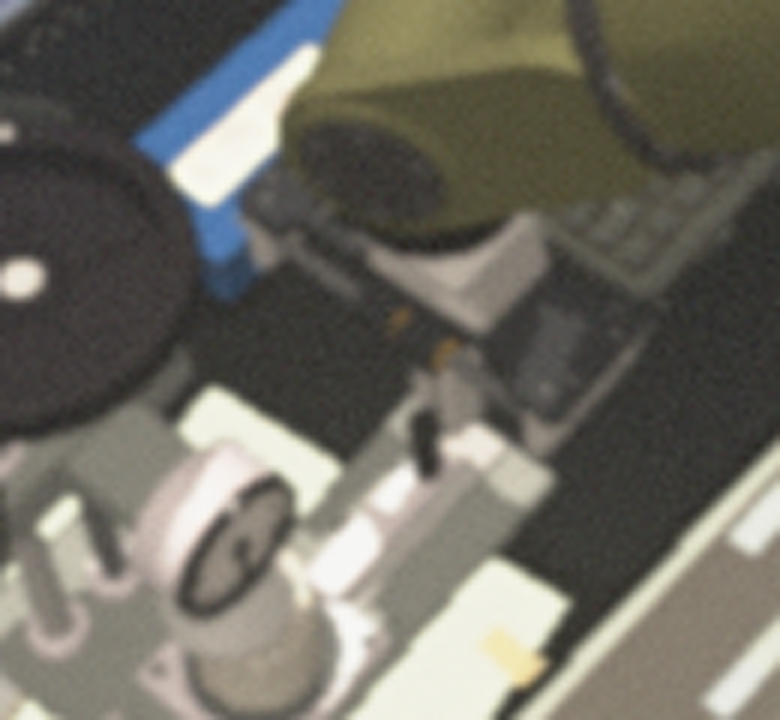

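Emit:
arm_command([
  {"xyz": [-0.0003, 0.005, 0], "turn": [0, 0, 0]},
  {"xyz": [-0.0002, 0.004, 0], "turn": [0, 0, 0]},
  {"xyz": [0, 0.002, 0], "turn": [0, 0, 0]},
  {"xyz": [0, 0, 0], "turn": [0, 0, 0]},
])

```text
clock: 12.75
eef_pos: [475.9, 270.5, 65.5]
eef_rot: [3.142, 0.001, 1.634]
wrist_force: [0.5, -4.2, 1.0]
finger_gap: 0.8
```

Emit:
arm_command([
  {"xyz": [0, 0.002, 0], "turn": [0, 0, 0]},
  {"xyz": [0, 0, 0], "turn": [0, 0, 0]},
])

```text
clock: 13.0
eef_pos: [475.9, 271.0, 65.5]
eef_rot: [-3.141, 0.003, 1.634]
wrist_force: [0.1, -17.0, 7.0]
finger_gap: 0.3
```

Emit:
arm_command([
  {"xyz": [0, 0.002, 0], "turn": [0, 0, 0]},
  {"xyz": [0, 0, 0], "turn": [0, 0, 0]},
])

```text
clock: 13.25
eef_pos: [475.9, 271.3, 65.5]
eef_rot: [-3.14, 0.006, 1.633]
wrist_force: [-1.6, -32.0, 10.3]
finger_gap: 0.4
```

Emit:
arm_command([
  {"xyz": [0, -0.02, 0], "turn": [0, 0, 0]},
  {"xyz": [0, -0.02, 0.03], "turn": [0, 0, 0.1]},
  {"xyz": [0, -0.01, 0.05], "turn": [0, 0, 0.16]},
  {"xyz": [0, 0, 0.055], "turn": [0, 0, 0.16]},
  {"xyz": [0, 0, 0.055], "turn": [0, 0, 0.16]},
  {"xyz": [0.02, 0, 0.05], "turn": [0, 0, 0.16]},
  {"xyz": [0.03, 0.01, 0.03], "turn": [0, 0, 0.16]},
  {"xyz": [0.03, 0.02, 0], "turn": [0, 0, 0.16]},
  {"xyz": [0, 0, 0], "turn": [0, 0, 0]},
], gripper=0.57)

```text
clock: 14.38
eef_pos: [556.7, 255.4, 334.0]
eef_rot: [-3.141, -0.002, 2.696]
wrist_force: [-0.6, 0.1, -0.8]
finger_gap: 40.6
```

```bash
python3 - <<'E'
from h import *
s=camera("scene"); t=camera("top");S=read_state();print(S)
crop(s,130,180,260,300,6,"pics/s11.png");crop(t,130,150,250,240,6,"pics/t11.png")
print("eyepiece",onplane(t,100,232,250),onplane(t,100,232,350),"monitor",onplane(t,175,136,300),onplane(t,175,136,400))
E
```

```text
{'clock': 14.475, 'joints': array([ 3.69714958e-01,  3.90041441e-01,  1.13205041e+00,  3.36794323e-04,
        1.62044543e+00, -7.51960618e-01]), 'qd': array([-0.0032373 , -0.0257643 ,  0.01488441,  0.00024305,  0.00027104,
        0.0038388 ]), 'effort': array([ 1.15549774e-01, -5.87586772e+01, -3.79684567e+01,  6.06402964e-02,
        4.93118993e-02, -1.90715832e-01]), 'eef_pos': array([555.53256524, 254.63439051, 334.84000986]), 'eef_rot': array([-3.14113253e+00, -8.90929328e-04,  2.69248825e+00]), 'wrist_force': array([0.04093559, 0.2881155 , 0.35674908]), 'moment': array([ 0.03093572, -0.00338402,  0.00382582]), 'finger_gap': 40.18724800721353}
eyepiece [396.54282773 614.41302464 250.        ] [399.4667384  578.16656021 350.        ] monitor [695.46997479 378.54314431 300.        ] [674.13413782 360.05498868 400.        ]
```

View pics/s11.png

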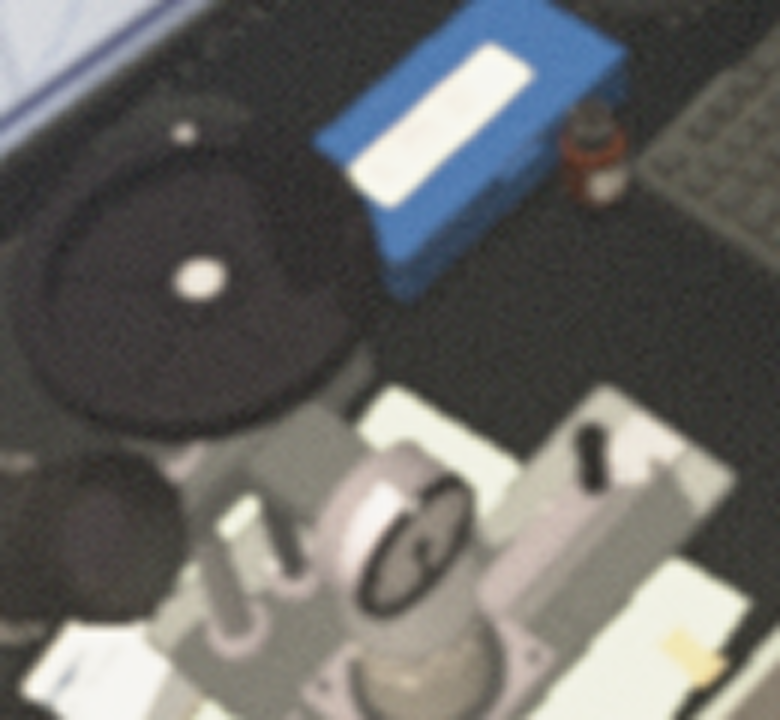

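View pics/t11.png

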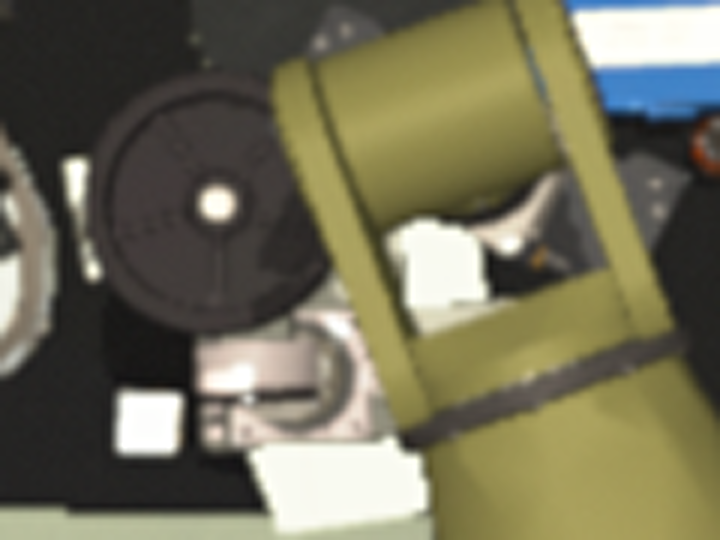

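Emit:
arm_command([
  {"xyz": [0.005, 0.012, 0], "turn": [0, 0, 0.16]},
  {"xyz": [0.005, 0.018, 0], "turn": [0, 0, 0.16]},
  {"xyz": [0.005, 0.018, 0], "turn": [0, 0, 0.16]},
  {"xyz": [0.005, 0.018, 0], "turn": [0, 0, 0.16]},
  {"xyz": [0.005, 0.018, 0], "turn": [0, 0, 0.16]},
  {"xyz": [0.0023, 0.0154, 0], "turn": [0, 0, 0.173]},
  {"xyz": [0, 0, 0], "turn": [0, 0, 0]},
  {"xyz": [0, 0, -0.015], "turn": [0, 0, 0]},
  {"xyz": [0, 0, 0], "turn": [0, 0, 0]},
])

```text
clock: 15.6
eef_pos: [582.7, 353.2, 318.8]
eef_rot: [3.142, -0.003, -2.619]
wrist_force: [0.5, -0.2, -0.5]
finger_gap: 40.1
```

```bash
python3 - <<'E'
from h import *
s=camera("scene"); t=camera("top");S=read_state();print(S["eef_pos"],S["eef_rot"],S["joints"])
crop(s,100,140,230,260,6,"pics/s12.png");crop(t,130,150,250,240,6,"pics/t12.png")
E
```

```text
[583.01634522 353.61704137 320.45662764] [-3.14159152e+00 -2.18221800e-04 -2.61822365e+00] [ 4.91509037e-01  5.77536221e-01  8.94344561e-01 -8.12398001e-06
  1.66992995e+00 -1.60265710e+00]
```

View pics/s12.png

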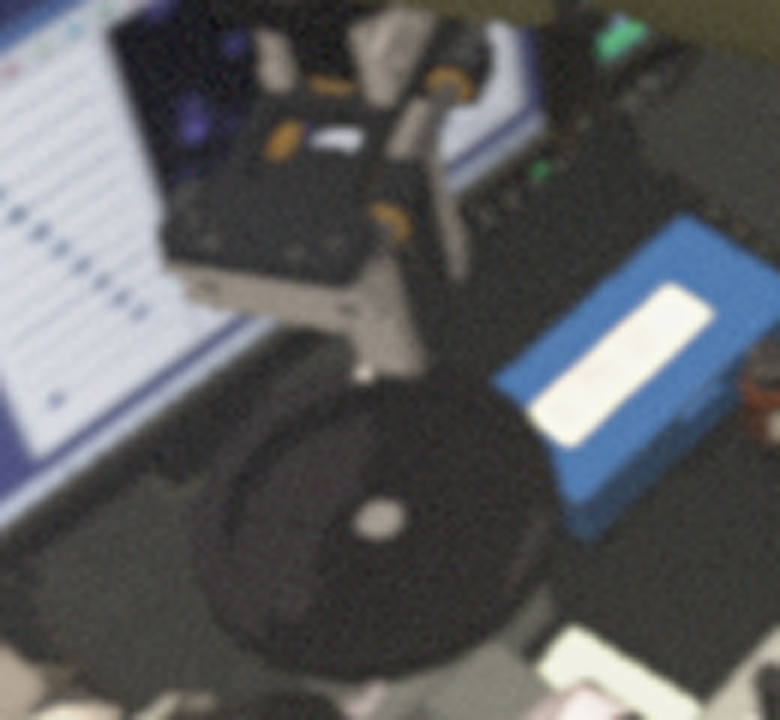

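View pics/t12.png

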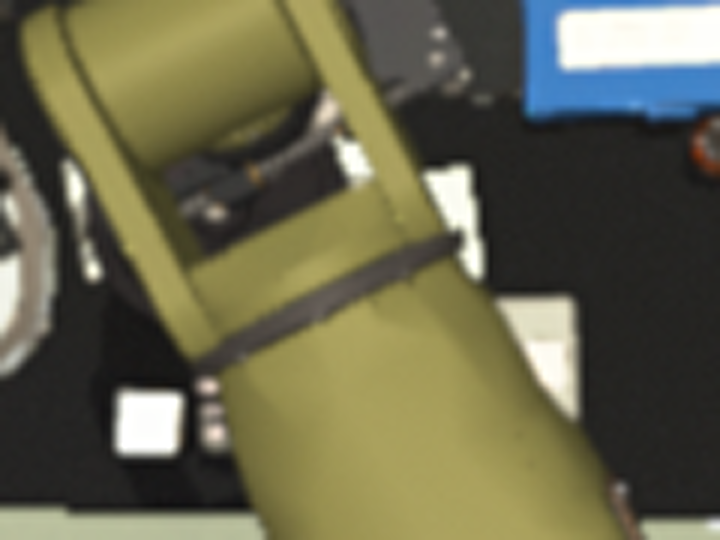

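```bash
python3 - <<'E'
from h import *
import pickle
s,t=pickle.load(open("cams.pkl","rb"))
f=lambda p:((proj(s,p)-[100,140]+.4)*6).round(0)
C=np.array([551.3,408.5,276])
for a in range(0,360,45): print(a,f(C+70*np.array([np.cos(np.radians(a)),np.sin(np.radians(a)),0])))
r=np.array([.5,-.866,0])
for k in (-20,-32,20,32): print(k,f(np.array([583,353.6,309.4])+k*r))
print("hub",f([551.3,408.5,265]))
E
```

```text
0 [260. 408.]
45 [189. 516.]
90 [226. 627.]
135 [358. 669.]
180 [499. 613.]
225 [561. 498.]
270 [514. 396.]
315 [391. 361.]
-20 [399. 364.]
-32 [388. 389.]
20 [434. 284.]
32 [444. 261.]
hub [381. 523.]
```

Emit:
arm_command([
  {"xyz": [0, 0, -0.015], "turn": [0, 0, 0]},
  {"xyz": [0, 0, -0.015], "turn": [0, 0, 0]},
  {"xyz": [0, 0, -0.01], "turn": [0, 0, 0]},
  {"xyz": [0, 0, -0.005], "turn": [0, 0, 0]},
  {"xyz": [0, 0, 0], "turn": [0, 0, 0]},
])

```text
clock: 16.32
eef_pos: [583.1, 354.1, 275.2]
eef_rot: [3.142, -0.0, -2.616]
wrist_force: [-0.0, -0.3, 0.2]
finger_gap: 40.4
```

Emit:
arm_command([
  {"xyz": [0, 0, 0], "turn": [0, 0, 0]},
  {"xyz": [0, 0, 0], "turn": [0, 0, 0]},
  {"xyz": [0, 0, 0], "turn": [0, 0, 0]},
  {"xyz": [0, 0, 0], "turn": [0, 0, 0]},
], gripper=1, force=20)

```text
clock: 16.82
eef_pos: [582.2, 355.7, 275.7]
eef_rot: [3.139, 0.001, -2.615]
wrist_force: [-4.6, 8.7, 0.8]
finger_gap: 14.8
```

```bash
python3 - <<'E'
from h import *
S=read_state();print(S["eef_pos"],S["eef_rot"],S["wrist_force"],S["moment"],S["finger_gap"])
C=np.array([551.3,408.5]);r=63
ph=np.radians(-60)-.12*np.arange(0,21)
p=C+r*np.c_[np.cos(ph),np.sin(ph)]
d=np.diff(np.round(p/1000,4),axis=0)
print(", ".join('{"xyz": [%.4f, %.4f, 0], "turn": [0, 0, -0.12]}'%tuple(x) for x in d))
E
```

```text
[582.219677   355.6975216  275.73029143] [ 3.13895921e+00  5.07089055e-04 -2.61492119e+00] [-4.64117538  8.65360781  0.79292546] [ 1.61465402  0.91231462 -0.22092581] 14.81811458002134
{"xyz": [-0.0068, -0.0033, 0], "turn": [0, 0, -0.12]}, {"xyz": [-0.0071, -0.0026, 0], "turn": [0, 0, -0.12]}, {"xyz": [-0.0073, -0.0017, 0], "turn": [0, 0, -0.12]}, {"xyz": [-0.0076, -0.0007, 0], "turn": [0, 0, -0.12]}, {"xyz": [-0.0075, 0.0001, 0], "turn": [0, 0, -0.12]}, {"xyz": [-0.0075, 0.0010, 0], "turn": [0, 0, -0.12]}, {"xyz": [-0.0073, 0.0019, 0], "turn": [0, 0, -0.12]}, {"xyz": [-0.0070, 0.0028, 0], "turn": [0, 0, -0.12]}, {"xyz": [-0.0067, 0.0036, 0], "turn": [0, 0, -0.12]}, {"xyz": [-0.0061, 0.0044, 0], "turn": [0, 0, -0.12]}, {"xyz": [-0.0056, 0.0050, 0], "turn": [0, 0, -0.12]}, {"xyz": [-0.0050, 0.0058, 0], "turn": [0, 0, -0.12]}, {"xyz": [-0.0042, 0.0062, 0], "turn": [0, 0, -0.12]}, {"xyz": [-0.0035, 0.0067, 0], "turn": [0, 0, -0.12]}, {"xyz": [-0.0026, 0.0071, 0], "turn": [0, 0, -0.12]}, {"xyz": [-0.0017, 0.0074, 0], "turn": [0, 0, -0.12]}, {"xyz": [-0.0009, 0.0075, 0], "turn": [0, 0, -0.12]}, {"xyz": [0.0000, 0.0075, 0], "turn": [0, 0, -0.12]}, {"xyz": [0.0010, 0.0075, 0], "turn": [0, 0, -0.12]}, {"xyz": [0.0018, 0.0074, 0], "turn": [0, 0, -0.12]}
```

Emit:
arm_command([
  {"xyz": [-0.001, 0.0018, 0], "turn": [0, 0, 0]},
  {"xyz": [-0.0068, -0.0033, 0], "turn": [0, 0, -0.12]},
  {"xyz": [-0.0071, -0.0026, 0], "turn": [0, 0, -0.12]},
  {"xyz": [-0.0073, -0.0017, 0], "turn": [0, 0, -0.12]},
  {"xyz": [-0.0076, -0.0007, 0], "turn": [0, 0, -0.12]},
  {"xyz": [-0.0075, 0.0001, 0], "turn": [0, 0, -0.12]},
])

```text
clock: 17.58
eef_pos: [546.4, 347.7, 275.7]
eef_rot: [3.14, 0.002, 3.062]
wrist_force: [6.6, 5.2, -1.4]
finger_gap: 15.1
```

```bash
python3 - <<'E'
from h import *
S=read_state();print(S["eef_pos"],S["eef_rot"],S["wrist_force"],S["moment"],S["finger_gap"])
p=S["eef_pos"][:2]-np.array([550.3,410.2]);print(np.hypot(*p),np.degrees(np.arctan2(p[1],p[0])))
E
```

```text
[546.42578013 347.73400467 275.71457475] [3.14043773e+00 2.42528878e-03 3.06214586e+00] [ 6.64835663  5.18066345 -1.41911593] [ 0.97513905 -1.33783781 -0.22413946] 15.127907796039308
62.58602202412035 -93.54901063622657
```

Emit:
arm_command([
  {"xyz": [-0.0075, 0.0015, 0], "turn": [0, 0, -0.12]},
  {"xyz": [-0.0073, 0.0021, 0], "turn": [0, 0, -0.12]},
  {"xyz": [-0.007, 0.0028, 0], "turn": [0, 0, -0.12]},
  {"xyz": [-0.0067, 0.0036, 0], "turn": [0, 0, -0.12]},
  {"xyz": [-0.0061, 0.0044, 0], "turn": [0, 0, -0.12]},
  {"xyz": [-0.0056, 0.005, 0], "turn": [0, 0, -0.12]},
  {"xyz": [-0.005, 0.0058, 0], "turn": [0, 0, -0.12]},
  {"xyz": [-0.0042, 0.0062, 0], "turn": [0, 0, -0.12]},
  {"xyz": [-0.0035, 0.0067, 0], "turn": [0, 0, -0.12]},
  {"xyz": [-0.0026, 0.0071, 0], "turn": [0, 0, -0.12]},
])

```text
clock: 18.82
eef_pos: [492.7, 392.1, 275.8]
eef_rot: [3.136, 0.002, 1.861]
wrist_force: [19.6, -2.5, -3.3]
finger_gap: 15.2
```

```bash
python3 - <<'E'
from h import *
S=read_state();print(S["eef_pos"],S["eef_rot"],S["wrist_force"],S["moment"],S["finger_gap"],S["joints"])
p=S["eef_pos"][:2]-np.array([550.3,410.2]);print(np.hypot(*p),np.degrees(np.arctan2(p[1],p[0])))
s=camera("scene"); crop(s,100,160,260,290,5,"pics/s13.png")
E
```

```text
[492.68791257 392.14117178 275.80989365] [3.13612415e+00 1.81322226e-03 1.86059022e+00] [19.58788055 -2.506303   -3.33814246] [-0.46199732 -3.82457252 -0.30235153] 15.183627622886979 [ 0.61552549  0.44693925  1.18527929 -0.00347535  1.50477377  0.32594795]
60.37610367442642 -162.5961111656504
```

View pics/s13.png

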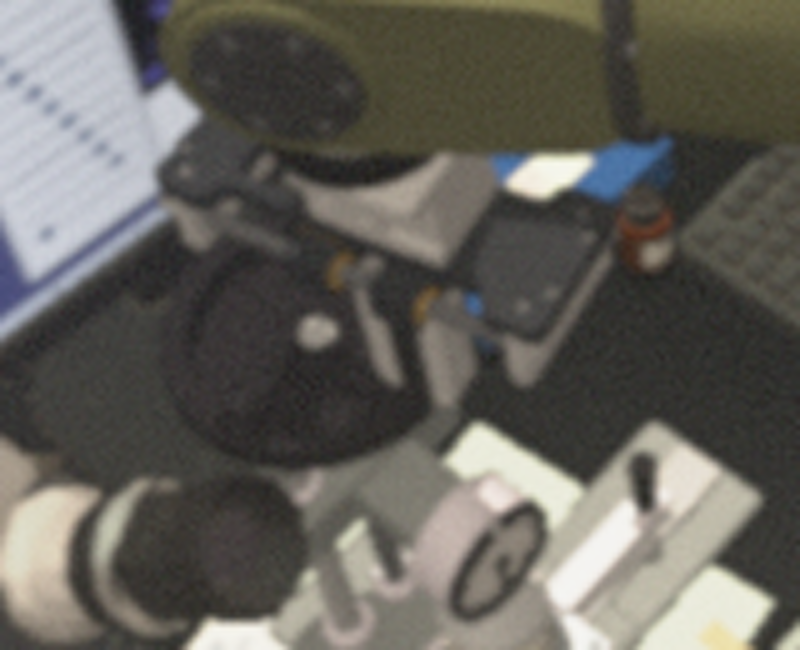

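Emit:
arm_command([
  {"xyz": [-0.0002, 0.0074, 0], "turn": [0, 0, -0.12]},
  {"xyz": [0.0003, 0.0075, 0], "turn": [0, 0, -0.12]},
  {"xyz": [0.0004, 0.0075, 0], "turn": [0, 0, -0.12]},
  {"xyz": [0.001, 0.0075, 0], "turn": [0, 0, -0.12]},
  {"xyz": [0.0018, 0.0074, 0], "turn": [0, 0, -0.12]},
  {"xyz": [0, 0, 0], "turn": [0, 0, 0]},
])

```text
clock: 19.62
eef_pos: [494.4, 429.5, 275.7]
eef_rot: [3.14, 0.001, 1.264]
wrist_force: [3.1, -4.7, 1.1]
finger_gap: 15.7
```

```bash
python3 - <<'E'
from h import *
S=read_state();print(S["eef_pos"],S["eef_rot"],S["wrist_force"],S["moment"],S["finger_gap"])
s=camera("scene"); crop(s,170,230,230,290,10,"pics/s14.png")
E
```

```text
[494.41418097 429.53654936 275.71758291] [3.13998739e+00 7.35521976e-04 1.26368433e+00] [ 3.08073416 -4.74944336  1.10445394] [-0.8188558  -0.45502454 -0.39521093] 15.69865629971326
```

View pics/s14.png

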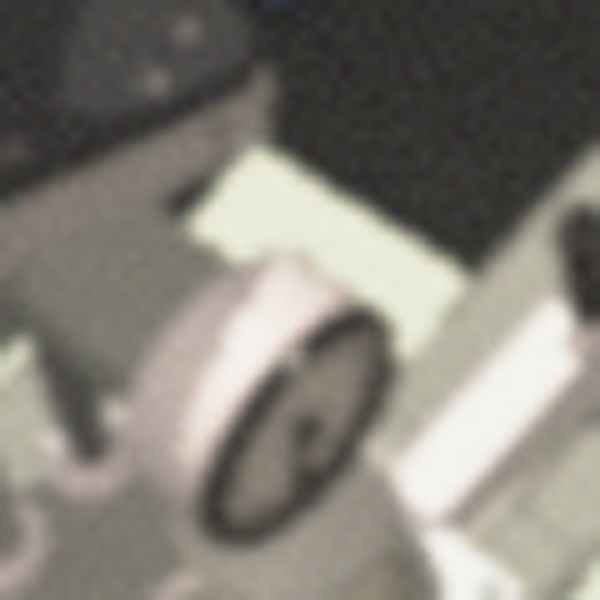

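```bash
cat >> h.py <<'E'
YAW=0.06
XA=np.array([np.cos(YAW),np.sin(YAW),0]);YA=np.array([-np.sin(YAW),np.cos(YAW),0])
PL=np.array([552,410.,0])-85*XA
def gauge(c,wheel_rad,name=None,x0=185,y0=230,w=45,s=13):
    z=200-33.5-wheel_rad*20/(2*np.pi)
    G=PL-18*XA+np.array([0,0,z])
    out={}
    for a in range(0,360,45):
        r=np.radians(a); p=G+25*(np.array([0,0,-np.cos(r)])+YA*np.sin(r))  # left seen from front = +y
        out[a]=proj(c,p)
    if name:
        im=cv2.resize(c["color"][y0:y0+w,x0:x0+w,::-1],None,fx=s,fy=s,interpolation=cv2.INTER_CUBIC)
        for a,p in out.items():
            q=((p-[x0,y0]+.5)*s).astype(int); cv2.circle(im,tuple(map(int,q)),3,(0,0,255) if a else (0,255,0),-1)
        q=((proj(c,G)-[x0,y0]+.5)*s).astype(int); cv2.circle(im,tuple(map(int,q)),2,(255,0,0),-1)
        cv2.imwrite(name,im)
    return out
E
python3 - <<'E'
from h import *
import pickle
s0,t=pickle.load(open("cams.pkl","rb"))
s=camera("scene")
gauge(s0,0.5,"pics/g0.png"); gauge(s,2.9,"pics/g1.png")
cv2.imwrite("pics/g.png",np.hstack([cv2.imread("pics/g0.png"),cv2.imread("pics/g1.png")])[:, :])
im=cv2.imread("pics/g.png"); cv2.imwrite("pics/g.png",cv2.resize(im,(800,400)))
E
```

```text
(no output)
```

View pics/g.png

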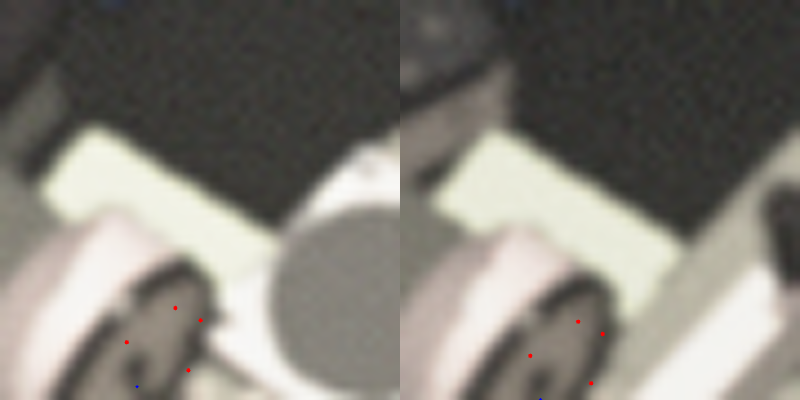

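```bash
cat >> h.py <<'E'
def gview(c,wheel_rad,name,s0=9,half=42):
    # cast rays: sample the image on the gauge's face plane, seen from the front
    z=166.5-wheel_rad*20/(2*np.pi); G=PL-18*XA+np.array([0,0,z])
    src=[];dst=[]
    for a,b in((-1,-1),(1,-1),(1,1),(-1,1)):
        src.append(proj(c,G+half*(-a*YA+np.array([0,0,-b])))); dst.append(((a+1)*200,(b+1)*200))
    H=cv2.getPerspectiveTransform(np.float32(src),np.float32(dst))
    im=cv2.warpPerspective(np.ascontiguousarray(c["color"][:,:,::-1]),H,(400,400),flags=cv2.INTER_CUBIC)
    if name: cv2.imwrite(name,im)
    return im
E
python3 - <<'E'
from h import *
import pickle
s0,t=pickle.load(open("cams.pkl","rb"))
s=camera("scene")
cv2.imwrite("pics/gv1.png",np.hstack([gview(s0,0.5,None),gview(s,2.9,None)]))
E
```

```text
(no output)
```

View pics/gv1.png

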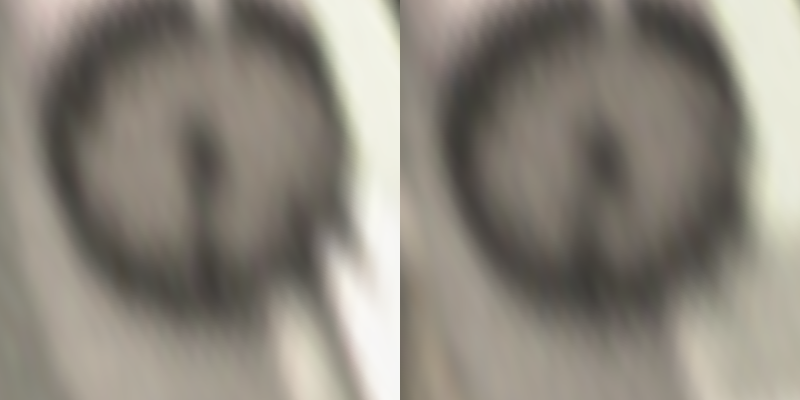

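Emit:
arm_command([
  {"xyz": [0, 0, 0], "turn": [0, 0, 0]},
  {"xyz": [0, 0, 0], "turn": [0, 0, 0]},
  {"xyz": [0, 0, 0], "turn": [0, 0, 0]},
  {"xyz": [0, 0, 0.02], "turn": [0, 0, 0]},
  {"xyz": [0, 0, 0.02], "turn": [0, 0, 0]},
  {"xyz": [0.006, -0.006, 0], "turn": [0, 0, 0.171]},
  {"xyz": [0.006, -0.006, 0], "turn": [0, 0, 0.171]},
  {"xyz": [0.006, -0.006, 0], "turn": [0, 0, 0.171]},
  {"xyz": [0.006, -0.006, 0], "turn": [0, 0, 0.171]},
  {"xyz": [0.006, -0.006, 0], "turn": [0, 0, 0.171]},
  {"xyz": [0.006, -0.006, 0], "turn": [0, 0, 0.171]},
], gripper=0.57)

```text
clock: 21.15
eef_pos: [529.7, 394.1, 315.4]
eef_rot: [-3.142, -0.0, 2.299]
wrist_force: [0.5, -0.6, 0.3]
finger_gap: 40.7
```

Emit:
arm_command([
  {"xyz": [0.006, -0.006, 0], "turn": [0, 0, 0.171]},
  {"xyz": [0.006, -0.006, 0], "turn": [0, 0, 0.171]},
  {"xyz": [0.006, -0.006, 0], "turn": [0, 0, 0.171]},
  {"xyz": [0.006, -0.006, 0], "turn": [0, 0, 0.171]},
  {"xyz": [0.006, -0.006, 0], "turn": [0, 0, 0.171]},
  {"xyz": [0.006, -0.006, 0], "turn": [0, 0, 0.171]},
  {"xyz": [0.006, -0.006, 0], "turn": [0, 0, 0.171]},
  {"xyz": [0, 0, 0], "turn": [0, 0, 0]},
  {"xyz": [0, 0, 0], "turn": [0, 0, 0]},
])

```text
clock: 22.28
eef_pos: [571.4, 352.5, 315.4]
eef_rot: [3.141, -0.0, -2.797]
wrist_force: [-0.8, 0.4, 0.5]
finger_gap: 40.0
```

```bash
python3 - <<'E'
from h import *
S=read_state();print(S["eef_pos"],S["eef_rot"],S["wrist_force"],S["finger_gap"])
s=camera("scene"); t=camera("top")
a=gview(s,2.9,None); b=cv2.resize(s["color"][190:250,130:200,::-1],(400,400),interpolation=cv2.INTER_CUBIC)
cv2.imwrite("pics/gv2.png",np.hstack([a,b])); crop(t,130,150,250,240,6,"pics/t15.png")
E
```

```text
[571.36278179 352.48170121 315.43761495] [ 3.14146968e+00 -6.30943257e-05 -2.79704068e+00] [-0.83475448  0.35289931  0.52893512] 40.006626486827166
```

View pics/gv2.png

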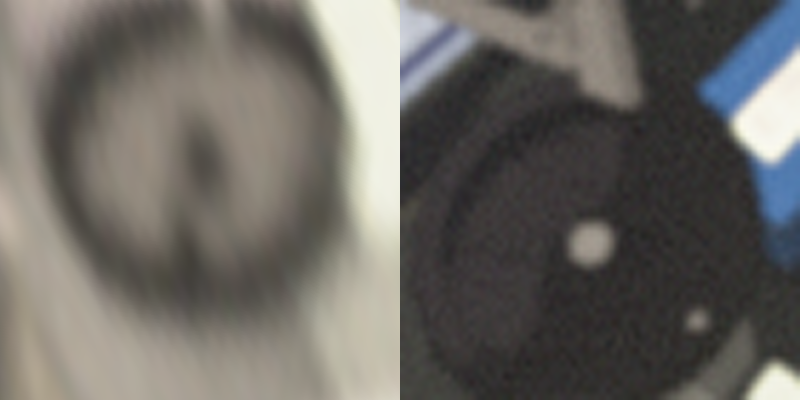

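```bash
python3 - <<'E'
from h import *
import pickle
s,t=pickle.load(open("cams.pkl","rb"))
C=np.array([552,410.])
for n,p in(("start",(160.0,201.7)),("now",(130+297*70/400-.5,190+320*60/400-.5))):
    q=onplane(s,*p,276)[:2]-C; print(n,q,np.hypot(*q),np.arctan2(q[1],q[0]))
E
```

```text
start [ 52.74543039 -39.54029912] 65.92052549408163 -0.6432732748119477
now [-60.19315093  -6.9756451 ] 60.59599858110582 -3.0262196135898174
```

Emit:
arm_command([
  {"xyz": [0.0015, -0.0015, -0.015], "turn": [0, 0, 0]},
  {"xyz": [0, 0, -0.015], "turn": [0, 0, 0]},
  {"xyz": [0, 0, -0.01], "turn": [0, 0, 0]},
  {"xyz": [0, 0, 0], "turn": [0, 0, 0]},
])

```text
clock: 22.88
eef_pos: [572.9, 350.6, 274.3]
eef_rot: [-3.141, -0.002, -2.794]
wrist_force: [0.2, -0.6, 0.1]
finger_gap: 40.3
```

Emit:
arm_command([
  {"xyz": [0, 0, 0], "turn": [0, 0, 0]},
  {"xyz": [0, 0, 0], "turn": [0, 0, 0]},
  {"xyz": [0, 0, 0], "turn": [0, 0, 0]},
  {"xyz": [0, 0, 0], "turn": [0, 0, 0]},
], gripper=1, force=25)

```text
clock: 23.38
eef_pos: [573.2, 350.8, 275.8]
eef_rot: [3.141, 0.001, -2.793]
wrist_force: [0.7, -0.1, 1.9]
finger_gap: 16.1
```

```bash
python3 - <<'E'
from h import *
S=read_state();print(S["eef_pos"],S["eef_rot"],S["wrist_force"],S["moment"],S["finger_gap"])
r=63
ph=np.radians(-70.3)-.12*np.arange(0,21)
p=r*np.c_[np.cos(ph),np.sin(ph)]
d=np.diff(np.round(p/1000,4),axis=0)
print(", ".join('{"xyz": [%.4f, %.4f, 0], "turn": [0, 0, -0.12]}'%tuple(x) for x in d))
E
```

```text
[573.17369272 350.82387176 275.81127536] [ 3.14147089e+00  7.49460544e-04 -2.79322110e+00] [ 0.73285929 -0.06587468  1.85197595] [ 0.1013548  -0.1124815   0.11411275] 16.083494991326717
{"xyz": [-0.0072, -0.0021, 0], "turn": [0, 0, -0.12]}, {"xyz": [-0.0075, -0.0013, 0], "turn": [0, 0, -0.12]}, {"xyz": [-0.0075, -0.0003, 0], "turn": [0, 0, -0.12]}, {"xyz": [-0.0076, 0.0006, 0], "turn": [0, 0, -0.12]}, {"xyz": [-0.0074, 0.0015, 0], "turn": [0, 0, -0.12]}, {"xyz": [-0.0071, 0.0023, 0], "turn": [0, 0, -0.12]}, {"xyz": [-0.0069, 0.0032, 0], "turn": [0, 0, -0.12]}, {"xyz": [-0.0064, 0.0040, 0], "turn": [0, 0, -0.12]}, {"xyz": [-0.0059, 0.0047, 0], "turn": [0, 0, -0.12]}, {"xyz": [-0.0053, 0.0054, 0], "turn": [0, 0, -0.12]}, {"xyz": [-0.0046, 0.0060, 0], "turn": [0, 0, -0.12]}, {"xyz": [-0.0038, 0.0065, 0], "turn": [0, 0, -0.12]}, {"xyz": [-0.0031, 0.0069, 0], "turn": [0, 0, -0.12]}, {"xyz": [-0.0022, 0.0073, 0], "turn": [0, 0, -0.12]}, {"xyz": [-0.0013, 0.0074, 0], "turn": [0, 0, -0.12]}, {"xyz": [-0.0004, 0.0075, 0], "turn": [0, 0, -0.12]}, {"xyz": [0.0005, 0.0076, 0], "turn": [0, 0, -0.12]}, {"xyz": [0.0014, 0.0074, 0], "turn": [0, 0, -0.12]}, {"xyz": [0.0023, 0.0072, 0], "turn": [0, 0, -0.12]}, {"xyz": [0.0031, 0.0069, 0], "turn": [0, 0, -0.12]}
```

Emit:
arm_command([
  {"xyz": [-0.0072, -0.0021, 0], "turn": [0, 0, -0.12]},
  {"xyz": [-0.0075, -0.0013, 0], "turn": [0, 0, -0.12]},
  {"xyz": [-0.0075, -0.0003, 0], "turn": [0, 0, -0.12]},
  {"xyz": [-0.0076, 0.0006, 0], "turn": [0, 0, -0.12]},
  {"xyz": [-0.0074, 0.0015, 0], "turn": [0, 0, -0.12]},
  {"xyz": [-0.0071, 0.0023, 0], "turn": [0, 0, -0.12]},
  {"xyz": [-0.0069, 0.0032, 0], "turn": [0, 0, -0.12]},
  {"xyz": [-0.0064, 0.004, 0], "turn": [0, 0, -0.12]},
  {"xyz": [-0.0059, 0.0047, 0], "turn": [0, 0, -0.12]},
  {"xyz": [-0.0053, 0.0054, 0], "turn": [0, 0, -0.12]},
])

```text
clock: 24.62
eef_pos: [504.7, 368.6, 275.8]
eef_rot: [3.14, 0.001, 2.285]
wrist_force: [6.5, -0.1, -0.2]
finger_gap: 15.4
```

```bash
python3 - <<'E'
from h import *
S=read_state();print(S["eef_pos"],S["eef_rot"],S["wrist_force"],S["moment"],S["finger_gap"])
s=camera("scene")
gview(s,4.1,"pics/gv3.png")
E
```

```text
[504.65315583 368.58408495 275.7972532 ] [3.14040328e+00 9.59596592e-04 2.28530981e+00] [ 6.4680637  -0.09683134 -0.19114738] [ 0.05826152 -1.01276325 -0.01238671] 15.358850595592914
```

View pics/gv3.png

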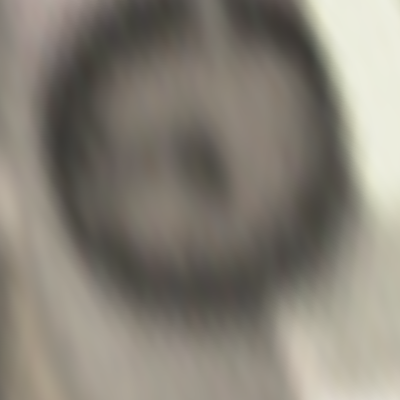

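Emit:
arm_command([
  {"xyz": [-0.0046, 0.006, 0], "turn": [0, 0, -0.12]},
  {"xyz": [-0.0038, 0.0065, 0], "turn": [0, 0, -0.12]},
  {"xyz": [-0.0031, 0.0069, 0], "turn": [0, 0, -0.12]},
  {"xyz": [-0.0022, 0.0073, 0], "turn": [0, 0, -0.12]},
  {"xyz": [-0.0013, 0.0074, 0], "turn": [0, 0, -0.12]},
  {"xyz": [-0.0004, 0.0075, 0], "turn": [0, 0, -0.12]},
  {"xyz": [0.0005, 0.0076, 0], "turn": [0, 0, -0.12]},
  {"xyz": [0.0014, 0.0074, 0], "turn": [0, 0, -0.12]},
  {"xyz": [0.0023, 0.0072, 0], "turn": [0, 0, -0.12]},
  {"xyz": [0.0031, 0.0069, 0], "turn": [0, 0, -0.12]},
  {"xyz": [0, 0, 0], "turn": [0, 0, 0]},
])

```text
clock: 26.05
eef_pos: [497.7, 438.6, 275.8]
eef_rot: [3.139, -0.001, 1.089]
wrist_force: [8.4, -3.9, 1.5]
finger_gap: 15.4
```

```bash
python3 - <<'E'
from h import *
S=read_state();print(S["eef_pos"],S["eef_rot"],S["wrist_force"],S["moment"],S["finger_gap"],S["joints"])
s=camera("scene")
cv2.imwrite("pics/gv4.png",np.hstack([gview(s,5.3,None),cv2.resize(s["color"][160:290,100:260,::-1],(400,325))[:400].copy() if 0 else cv2.copyMakeBorder(cv2.resize(s["color"][160:290,100:260,::-1],(400,325)),0,75,0,0,cv2.BORDER_CONSTANT)]))
E
```

```text
[497.73335824 438.58540208 275.7831138 ] [ 3.13891647e+00 -5.03334453e-04  1.08858688e+00] [ 8.43692416 -3.93518561  1.54737217] [-0.777474   -1.48082718 -0.10426004] 15.428291938663387 [ 0.66798962  0.53306563  1.06060907 -0.0022381   1.54636585  1.15025267]
```

View pics/gv4.png

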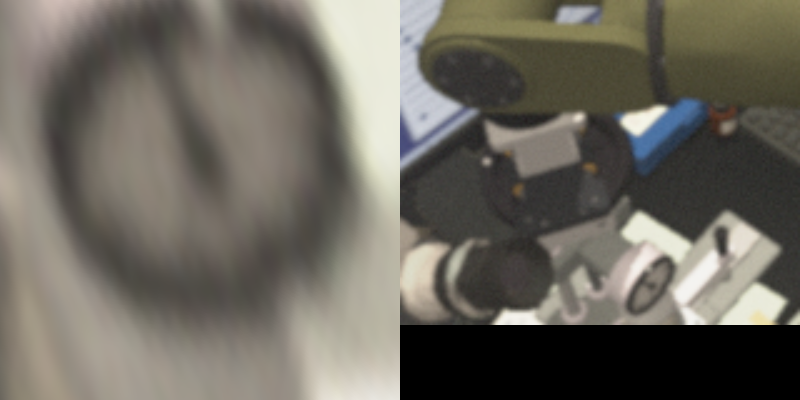

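Emit:
arm_command([
  {"xyz": [0, 0, 0], "turn": [0, 0, 0]},
  {"xyz": [0, 0, 0], "turn": [0, 0, 0]},
  {"xyz": [0, 0, 0], "turn": [0, 0, 0]},
  {"xyz": [0, 0, 0.02], "turn": [0, 0, 0]},
  {"xyz": [0, 0, 0.02], "turn": [0, 0, 0]},
  {"xyz": [0.003, -0.01, 0], "turn": [0, 0, 0.17]},
  {"xyz": [0.003, -0.01, 0], "turn": [0, 0, 0.17]},
  {"xyz": [0.003, -0.01, 0], "turn": [0, 0, 0.17]},
  {"xyz": [0.003, -0.01, 0], "turn": [0, 0, 0.17]},
], gripper=0.57)

```text
clock: 27.22
eef_pos: [508.1, 399.2, 315.4]
eef_rot: [-3.141, -0.0, 1.776]
wrist_force: [0.9, 0.2, -0.1]
finger_gap: 40.5
```

Emit:
arm_command([
  {"xyz": [0.003, -0.01, 0], "turn": [0, 0, 0.17]},
  {"xyz": [0.003, -0.01, 0], "turn": [0, 0, 0.17]},
  {"xyz": [0.003, -0.01, 0], "turn": [0, 0, 0.17]},
  {"xyz": [0.002, -0.008, 0], "turn": [0, 0, 0.17]},
  {"xyz": [0, -0.005, 0], "turn": [0, 0, 0.17]},
  {"xyz": [0, 0, 0], "turn": [0, 0, 0]},
  {"xyz": [0, 0, 0], "turn": [0, 0, 0]},
])

```text
clock: 28.1
eef_pos: [519.1, 356.6, 315.5]
eef_rot: [3.142, -0.0, 2.616]
wrist_force: [0.7, -0.6, 0.1]
finger_gap: 40.4
```

```bash
python3 - <<'E'
from h import *
S=read_state();print(S["eef_pos"],S["eef_rot"],S["finger_gap"])
s=camera("scene")
a=gview(s,5.3,None); b=cv2.resize(s["color"][190:250,130:200,::-1],(400,400),interpolation=cv2.INTER_CUBIC)
cv2.imwrite("pics/gv5.png",np.hstack([a,b]))
E
```

```text
[519.10547813 356.62413063 315.45986022] [ 3.14153905e+00 -3.65166460e-05  2.61632187e+00] 40.38681291515023
```

View pics/gv5.png

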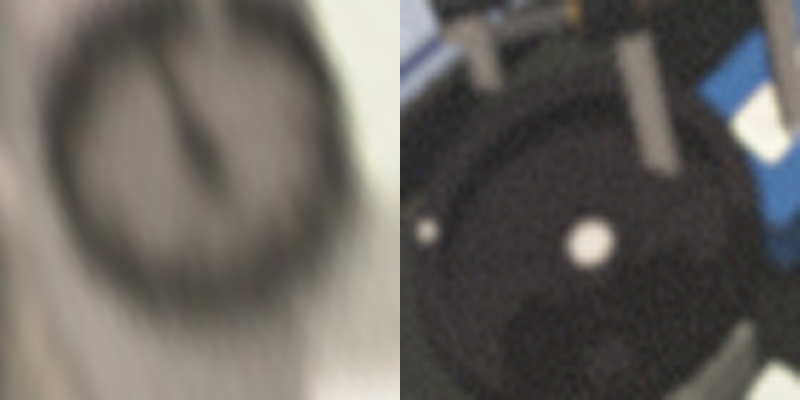

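Emit:
arm_command([
  {"xyz": [0.0012, -0.0012, -0.015], "turn": [0, 0, 0]},
  {"xyz": [0, 0, -0.015], "turn": [0, 0, 0]},
  {"xyz": [0, 0, -0.01], "turn": [0, 0, 0]},
  {"xyz": [0, 0, 0], "turn": [0, 0, 0]},
])

```text
clock: 28.65
eef_pos: [520.2, 355.1, 274.3]
eef_rot: [-3.14, -0.001, 2.62]
wrist_force: [0.9, 0.0, 0.2]
finger_gap: 40.5
```

Emit:
arm_command([
  {"xyz": [0, 0, 0], "turn": [0, 0, 0]},
  {"xyz": [0, 0, 0], "turn": [0, 0, 0]},
  {"xyz": [0, 0, 0], "turn": [0, 0, 0]},
  {"xyz": [0, 0, 0], "turn": [0, 0, 0]},
], gripper=1)

```text
clock: 29.15
eef_pos: [520.5, 355.3, 275.8]
eef_rot: [3.141, 0.0, 2.62]
wrist_force: [0.9, 0.6, 1.7]
finger_gap: 15.5
```

```bash
python3 - <<'E'
from h import *
import pickle
s,t=pickle.load(open("cams.pkl","rb"))
q=onplane(s,130+27*70/400-.5,190+230*60/400-.5,276)[:2]-np.array([552,410.]); print(np.hypot(*q),np.arctan2(q[1],q[0]))
ph=np.radians(-120)-.105*np.arange(0,5)
p=63*np.c_[np.cos(ph),np.sin(ph)]
print(np.diff(np.round(p/1000,4),axis=0))
E
```

```text
62.08201335964803 0.7108714371986207
[[-0.0055  0.0036]
 [-0.0052  0.0042]
 [-0.0047  0.0047]
 [-0.0041  0.0051]]
```

Emit:
arm_command([
  {"xyz": [-0.0055, 0.0036, 0], "turn": [0, 0, -0.105]},
  {"xyz": [-0.0052, 0.0042, 0], "turn": [0, 0, -0.105]},
  {"xyz": [-0.0047, 0.0047, 0], "turn": [0, 0, -0.105]},
  {"xyz": [-0.0041, 0.0051, 0], "turn": [0, 0, -0.105]},
  {"xyz": [0, 0, 0], "turn": [0, 0, 0]},
])

```text
clock: 29.78
eef_pos: [501.1, 373.2, 275.8]
eef_rot: [3.14, -0.0, 2.2]
wrist_force: [2.9, 3.9, 1.8]
finger_gap: 15.1
```

Emit:
arm_command([
  {"xyz": [0, 0, 0], "turn": [0, 0, 0]},
  {"xyz": [0, 0, 0], "turn": [0, 0, 0]},
  {"xyz": [0, 0, 0], "turn": [0, 0, 0]},
  {"xyz": [0, 0, 0.02], "turn": [0, 0, 0]},
  {"xyz": [0, 0, 0.03], "turn": [0, 0, 0]},
  {"xyz": [0, -0.04, 0.02], "turn": [0, 0, 0]},
  {"xyz": [0, -0.05, 0], "turn": [0, 0, 0]},
  {"xyz": [0, -0.05, 0], "turn": [0, 0, 0]},
  {"xyz": [0, -0.03, 0], "turn": [0, 0, 0]},
  {"xyz": [0, 0, 0], "turn": [0, 0, 0]},
], gripper=0.57)

```text
clock: 31.02
eef_pos: [501.0, 201.4, 345.9]
eef_rot: [3.141, 0.0, 2.198]
wrist_force: [0.2, 0.7, 0.0]
finger_gap: 40.1
```

```bash
python3 - <<'E'
from h import *
S=read_state();print(S["eef_pos"],S["eef_rot"],S["finger_gap"],S["wrist_force"])
s=camera("scene");t=camera("top")
a=gview(s,5.9,None); b=cv2.resize(s["color"][200:320,150:270,::-1],(400,400),interpolation=cv2.INTER_CUBIC)
cv2.imwrite("pics/gv6.png",np.hstack([a,b])); crop(t,130,150,340,250,3.8,"pics/t20.png")
E
```

```text
[500.98085997 201.35479536 345.86816998] [3.14112563e+00 1.92707675e-04 2.19773901e+00] 40.11460348921028 [0.17874792 0.74996302 0.01500937]
```

View pics/gv6.png

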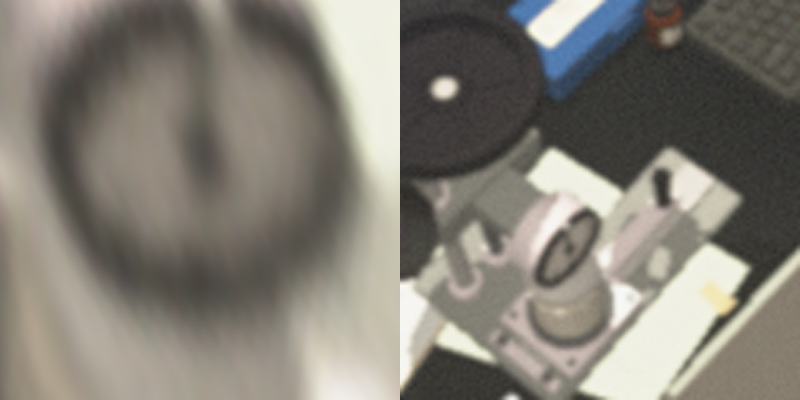

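View pics/t20.png

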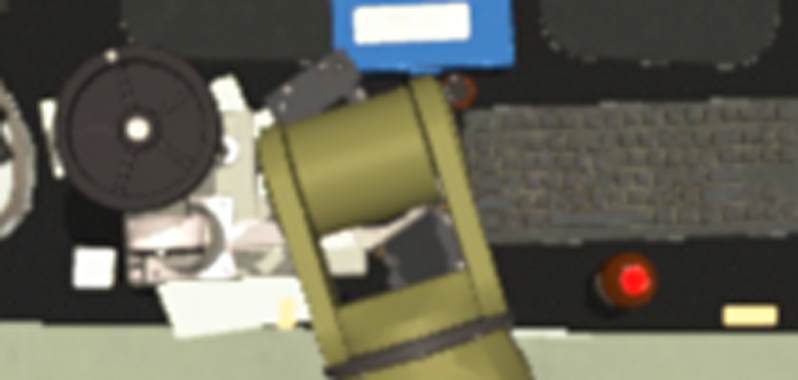

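```bash
python3 - <<'E'
from h import *
s=camera("scene")
S=read_state();print(S["clock"],S["qd"].round(3)); print(onplane(s,150+660*.3,200+172*.3,80), PL-115*YA)
print(sign_off())
E
```

```text
31.175 [ 0.009  0.006  0.001 -0.001  0.001 -0.   ]
[234.45746214  68.57871622  80.        ] [474.04881485 290.10999736   0.        ]
the job is handed in; nothing more can be done
None
```

```bash
python3 - <<'E'
from h import *
import pickle
s,t=pickle.load(open("cams.pkl","rb"))
print(onplane(s,150+260*.3,200+172*.3,80))
E
```

```text
[477.15777844 285.06100498  80.        ]
```

I handed the job in at 31 s of the 72 s allowed, with the jar under the plate and the needle close to the 20 N marker. `sign_off()` gave no verdict.

**What I did**
- I gripped the jar, turned it 90° on the way and set it on the pad. The lid's image position after release was about 1 mm from the pad centre measured earlier.
- I pushed the slide by its handle with closed fingers until it stalled at its stop, where the wrist force rose to about 32 N.
- I cranked the wheel clockwise by pinching the rim in three strokes of about 2.4, 2.4 and 0.42 rad, opening and re-gripping between them. I read the needle between strokes.

**Last checks**
- **Needle:** it stood about 3.07 rad by eye, a few degrees before straight up, after the gripper had let go. That is about 19.5 N, and every earlier reading was lower.
- **Arm:** the gripper was clear of everything, and the wrist force was near zero.
- **Bystanders:** the brown bottle, oil bottle and cover box all looked undisturbed in the last pictures, judged by eye.

**Disagreements**
- **Wheel centre:** my camera estimate was about 2 mm off, so I corrected it from the grip forces during the first stroke. The side load briefly reached about 20 N.
- **Wheel angle:** the index dot gave about 4.93 rad after the first two strokes, against 4.8 rad commanded, so I relied on the needle.
- **Slide:** my last handle check before hand-in used a wrong pixel offset and meant nothing. Redone afterwards on the same picture, it put the handle at y = 285 mm against the 290 mm expected. That gap is larger than the 4 mm tolerance, but the reading is only good to a few millimetres, so for "slide home" I rely on the stall at the stop.

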